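# Sort tested relay housings into pass rack and reject cubby

## Task

First take the wooden mallet off the cubby's flap and put it away in the black caddy, then swing the flap up until it stands upright. Sort the grey relay housings by the tag on top: round tag into the nests of the open aluminium rack, cross tag into the nests inside the cubby, one to a nest, each sitting flat on its nest's floor. With every housing sorted, shut the flap fully, and leave the other things on the worktop where they are.

Things in the scene. Friction and masses are not known exactly. Their poses are not given: they have to be found in the camera images.
- pass_a: grey relay housing, stepped: a base 90 (its x) x 56 (its y) x 30 mm high and on it, centred, a boss 60 (x) x 34 (y) mm rising to 65 mm; origin at the centre of its underside, z up; 160 g. A white tag on top of the boss: a ROUND disc, so it has passed. May be absent (None).
- pass_b: grey relay housing, stepped: a base 90 (its x) x 56 (its y) x 30 mm high and on it, centred, a boss 60 (x) x 34 (y) mm rising to 65 mm; origin at the centre of its underside, z up; 160 g. A white tag on top of the boss: a ROUND disc, so it has passed. May be absent (None).
- pass_c: grey relay housing, stepped: a base 90 (its x) x 56 (its y) x 30 mm high and on it, centred, a boss 60 (x) x 34 (y) mm rising to 65 mm; origin at the centre of its underside, z up; 160 g. A white tag on top of the boss: a ROUND disc, so it has passed. May be absent (None).
- reject_a: grey relay housing, stepped: a base 90 (its x) x 56 (its y) x 30 mm high and on it, centred, a boss 60 (x) x 34 (y) mm rising to 65 mm; origin at the centre of its underside, z up; 160 g. A white tag on top of the boss: a CROSS (an X of two bars), so it is a reject. May be absent (None).
- reject_b: grey relay housing, stepped: a base 90 (its x) x 56 (its y) x 30 mm high and on it, centred, a boss 60 (x) x 34 (y) mm rising to 65 mm; origin at the centre of its underside, z up; 160 g. A white tag on top of the boss: a CROSS (an X of two bars), so it is a reject. May be absent (None).
- reject_c: grey relay housing, stepped: a base 90 (its x) x 56 (its y) x 30 mm high and on it, centred, a boss 60 (x) x 34 (y) mm rising to 65 mm; origin at the centre of its underside, z up; 160 g. A white tag on top of the boss: a CROSS (an X of two bars), so it is a reject. May be absent (None).
- mallet: wooden mallet, lying: head 64 (its x) x 100 (y) x 54 mm high, origin under the head's centre; round handle of diameter 26 leaves the head at x = -32 and ends at x = -192 mm, its axis 27 mm above the underside. Centre of mass about 20 mm from the origin towards the handle; 320 g. It starts on the shut flap.
- caddy_in (a point): centre of the inner floor of the black open caddy, which is fixed; inside 125 (its x) x 260 (y) mm, wall 5 mm thick, rim 25 mm above this point, z up
- rack_nest0 (a point): centre of the floor of a pass nest in the fixed aluminium rack (three nests in a row along its y, 80 mm apart); floor 104 (x) x 68 (y) mm, walls 22 mm high above this point, open above; a housing lies in it with its long x along the nest's x, either way round
- cubby_nest0 (a point): centre of the floor of a reject nest in the fixed fibreboard cubby (three in a row along its y, 80 mm apart, parted by ribs 20 mm high and 10 mm thick); floor 108 (x) x 70 to 82 (y) mm; the cubby's outer walls, 10 mm thick, rise 82 mm above this point to the flap; a housing lies with its long x along the nest's x, either way round
- rack_nest1 (a point): centre of the floor of a pass nest in the fixed aluminium rack (three nests in a row along its y, 80 mm apart); floor 104 (x) x 68 (y) mm, walls 22 mm high above this point, open above; a housing lies in it with its long x along the nest's x, either way round
- cubby_nest1 (a point): centre of the floor of a reject nest in the fixed fibreboard cubby (three in a row along its y, 80 mm apart, parted by ribs 20 mm high and 10 mm thick); floor 108 (x) x 70 to 82 (y) mm; the cubby's outer walls, 10 mm thick, rise 82 mm above this point to the flap; a housing lies with its long x along the nest's x, either way round
- rack_nest2 (a point): centre of the floor of a pass nest in the fixed aluminium rack (three nests in a row along its y, 80 mm apart); floor 104 (x) x 68 (y) mm, walls 22 mm high above this point, open above; a housing lies in it with its long x along the nest's x, either way round
- cubby_nest2 (a point): centre of the floor of a reject nest in the fixed fibreboard cubby (three in a row along its y, 80 mm apart, parted by ribs 20 mm high and 10 mm thick); floor 108 (x) x 70 to 82 (y) mm; the cubby's outer walls, 10 mm thick, rise 82 mm above this point to the flap; a housing lies with its long x along the nest's x, either way round
- flap (a joint): angle of the cubby's flap (rad): 0 shut, grows as its free edge swings up, stops at 1.75; upright at 1.57. Stiff hinge: it stays where it is left. Panel 128 mm from hinge to free edge, 264 mm along the hinge, 10 mm thick; its underside lies in the plane of the hinge axis
- flap_hinge (a point): middle of the flap's hinge axis, on the cubby's rim, 88 mm above the worktop; the axis is this frame's y (positive turn opens); the shut flap runs from here towards -x; does not turn with the flap
- flap_bar (a point): middle of the steel pull bar on the flap, turns with the flap; the bar is round, diameter 12, 56 mm long along this frame's y between two posts, its axis 40 mm off the flap's upper face. In the flap_hinge frame it is at x -105, y 35, z 50 mm when shut
- hammer: yellow plastic hammer, 270 mm; bystander, leave it alone; origin at the centre of its underside (hammer: on its length)
- clamp: steel G-clamp lying flat, 130 mm; bystander, leave it alone; origin at the centre of its underside
- jar: glass honey jar, diameter 72, 95 mm high; bystander, leave it alone; origin at the centre of its underside
- tin: round tin, diameter 80, 80 mm high; bystander, leave it alone; origin at the centre of its underside
- tape: black tape measure, 70 x 45 x 62 mm; bystander, leave it alone; origin at the centre of its underside
- sander: wooden sanding block, 60 x 100 x 30 mm; bystander, leave it alone; origin at the centre of its underside
Things that resemble listed ones, but are neither listed nor needed, are in the scene too. What is shaped like the reject_a but blue is not meant.

How it is judged:
By the outcome, as a careful person would: the job done as asked, in the order asked, and still so for the second after the job is handed in, with the robot touching nothing.
Of pass_a, pass_b, pass_c only 2 to 3 are there at a start; the rules pass over those that are not, and their reading is None.
Of reject_a, reject_b, reject_c only 2 to 3 are there at a start; the rules pass over those that are not, and their reading is None.
At some moment in a run one of pass_a, pass_b, pass_c, reject_a, reject_b, reject_c may be knocked a few centimetres aside while the robot is not near it.
Once in a run the grip may slacken for a moment while it holds something.
It also fails if it takes over 210 s, if anything falls off the work surface, if the arm or the gripper's body presses on something with over 40 N, if the wrist force passes 120 N, or if a joint passes its speed limit or range.

## Robot

A 6-joint arm with a two-finger parallel gripper is mounted at the origin on the work surface. World frame = base frame: x ahead of the robot, y to its left, z up, the work surface at z = 0. Lengths are in m, angles in rad, forces in N, time in s.
With the tool pointing down it reaches from about 0.25 to 0.85 m from the base axis. Payload 12.5 kg.
Tool frame: the origin (TCP) lies on the centre line of the jaws, within the pads' length; the fingertips stand bot.nose_length ahead of it and the grasp point (between the pads) lies 3 mm ahead of it (bot.nose_length is the distance from the TCP to the fingertips, in m); z points along the fingers, y is the direction in which the jaws open and shut (so a half turn about z gives the same grasp; the last joint's range is limited). The gripper opens to 93 mm and grips with 3 to 60 N. Pads are 15 mm wide; open, the fingers measure 128 mm over their backs; the gripper's body (75 mm by 188 mm) begins 65 mm behind the grasp point.
Start: joints at [1.166, 0.351, 1.652, -0, 1.139, -0.085], TCP at [0.173, 0.522, 0.241] pointing down, gripper open.
Joint ranges: [-2.75, 2.75], [-0.79, 2.1], [0.01, 2.65], [-1.57, 4.71], [0.07, 3.14], [-2.87, 2.87]. Speed limits (rad/s): [2.22, 2.22, 2.79, 3.14, 3.14, 3.14].

## Interface

Orientations are given as a unit quaternion [x, y, z, w].
In Python, from rig import read_state, imaging, workorder, bot gives the robot as it stands. The module is installed in compiled form; this text tells all that it offers.
- The arm moves only by the tool arm_command, never from a script. Its argument "moves" is a list of rows, each a list of 3 entries, a list of its own where there are three numbers: the finger opening in m, from 0 to 0.093, then the shift along the tool's x, y, z in m, then the turn, a rotation vector about the tool's x, y, z in rad. In form: [[jaw, [x, y, z], [wx, wy, wz]], ...]. A call has 1 to 8 rows; each row shifts and turns the pose as measured when the row begins, along the tool's axes as they then stand; what a row does not reach is not made up. A row lasts 1/10 s, in which the tool goes at most 50 mm and 8.59 degrees, less where a joint would pass 70% of its speed; a pose out of reach is approached as far as the arm can. A call is refused whole if a number of a shift passes 0.05 or a number of a turn 0.15, either way. A call with a gripper value outside its range is refused whole. The fingers move at their own pace and stop on an object; the grip force is fixed at half the most. Time passes only in rows, so rows that do not move let the fingers close. It gives the time, the measured TCP pose, the force and the opening at its end, in the units of the state.
- read_state(): the state, without advancing time (a new reading comes with each control period).
- imaging.capture(name): name is "scene" or "top" or "wrist"; returns a dict with "pixels" (384x512x3 uint8, red, green, blue), "fx", "fy", "cx", "cy" (pixels), "k1" (the pictures are not rectified: a ray, as slopes to the right and down, at radius r is drawn at 1 + k1 r^2 times it, then the intrinsics apply), "extrinsics" (4x4, takes a point from camera to world coordinates); the wrist camera has in their place "T_tool_cam" (4x4, takes a point from camera to tool coordinates, whose origin is the TCP and whose axes are the flange's). Camera axes: x right, y down, z forward; pixel columns grow to the right and rows downward; lengths in m; the calibration is good to about 2 mm. A picture is of the moment at which its call begins: read the wrist's pose just before it. There is no depth.
- workorder.hand_in(): hands the job in, once; it reports no verdict.
The state is a dict: "time": time; "joints": joint angles; "dq": joint speeds; "joint_efforts": joint torques, N m; "position": TCP position; "tool_rot": TCP orientation; "wrist_force": force on the tool from outside, world axes, zero at the start; "ft_torque": the same for the moment, N m; "opening": opening from 0.0 (shut) to 1.0 (fully open).
Only numpy, scipy, OpenCV 4.12 (cv2) and the standard library are available. Lean on these libraries where they do the work, as an engineer would, in place of code of your own. Each camera call takes 0.05 s, during which the arm holds its last target.

## Working session

There is one attempt and no reset: what is moved stays moved. The work goes in short steps, Python scripts to look and compute and a tool call to move; the robot and the scene stay as the last step left them, time stands still between calls to the robot, and variables do not carry over. Pictures are saved under pics/ and viewed, and the job is handed in when it is done.

Besides the shell and the picture viewer there is one more tool, called after "Request:" as name([rows], argument=value, ...), one row to a line, values as JSON. arm_command: Moves the arm, as the interface text tells. Its arguments: {"type":"object","properties":{"moves":{"type":"array"}},"required":["moves"]}

```bash
mkdir -p pics; ls; cat > h.py <<'E'
import numpy as np, cv2
from rig import read_state, imaging, workorder, bot
from scipy.spatial.transform import Rotation as R
def cap(name):
    s=read_state(); c=imaging.capture(name)
    if name=="wrist":
        T=np.eye(4);T[:3,:3]=R.from_quat(s["tool_rot"]).as_matrix();T[:3,3]=s["position"]
        c["E"]=T@np.array(c["T_tool_cam"])
    else: c["E"]=np.array(c["extrinsics"])
    return c
def save(c,fn,crop=None,sc=1):
    im=cv2.cvtColor(np.ascontiguousarray(c["pixels"]),cv2.COLOR_RGB2BGR)
    if crop: x0,y0,x1,y1=crop; im=im[y0:y1,x0:x1]
    im=cv2.resize(im,None,fx=sc,fy=sc,interpolation=cv2.INTER_CUBIC); cv2.imwrite("pics/"+fn,im)
def ray(c,u,v):
    K=np.array([[c["fx"],0,c["cx"]],[0,c["fy"],c["cy"]],[0,0,1.]])
    p=cv2.undistortPoints(np.array([[[u,v]]],float),K,np.array([c["k1"],0,0,0.]))[0,0]
    d=c["E"][:3,:3]@np.array([p[0],p[1],1]); return c["E"][:3,3],d
def onz(c,u,v,z):
    o,d=ray(c,u,v); return o+d*(z-o[2])/d[2]
def proj(c,P):
    P=np.atleast_2d(P); q=(P-c["E"][:3,3])@c["E"][:3,:3]
    s=q[:,:2]/q[:,2:]; r2=(s**2).sum(1,keepdims=True); s=s*(1+c["k1"]*r2)
    return s*[c["fx"],c["fy"]]+[c["cx"],c["cy"]]
E
python3 - <<'E'
from h import *
for n in ("scene","top","wrist"):
    c=cap(n); save(c,n+"0.png",sc=1.5); print(n,c["fx"],c["k1"],np.round(c["E"],3).tolist())
print(bot.nose_length,read_state())
E
```

```text
pics
scene 371.13607870015693 -0.09899764595218206 [[-0.309, 0.592, -0.745, 1.256], [0.951, 0.183, -0.249, 0.248], [-0.011, -0.785, -0.619, 0.748], [0.0, 0.0, 0.0, 1.0]]
top 491.56308192019577 -0.15067058027383212 [[0.027, -0.985, 0.172, 0.26], [-0.999, -0.03, -0.017, 0.022], [0.022, -0.172, -0.985, 1.594], [0.0, 0.0, 0.0, 1.0]]
wrist 284.34015180703983 0.010667009869042184 [[0.314, 0.906, 0.285, 0.093], [0.949, -0.3, -0.094, 0.547], [0.0, 0.3, -0.954, 0.384], [0.0, 0.0, 0.0, 1.0]]
0.022 {'time': 0.15, 'joints': array([ 1.16641043e+00,  3.51088255e-01,  1.65225218e+00,  7.85225438e-07,
        1.13912330e+00, -8.45881485e-02]), 'dq': array([-0.00022838, -0.00237912, -0.0015475 , -0.00058801,  0.00171814,
       -0.0009056 ]), 'joint_efforts': array([ 2.54011911e-04, -4.97457647e+01, -2.85348827e+01,  6.98750722e-02,
        2.46095419e-02, -4.04266734e-05]), 'position': array([0.17278002, 0.52190182, 0.24024783]), 'tool_rot': array([ 1.59218518e-01,  9.87243270e-01, -4.22502209e-04, -1.05772330e-04]), 'wrist_force': array([ 0.02812559, -1.06631001,  0.16902328]), 'ft_torque': array([-0.00117977, -0.00149599, -0.03176816]), 'opening': 1.0012849214762787}
```

View pics/scene0.png

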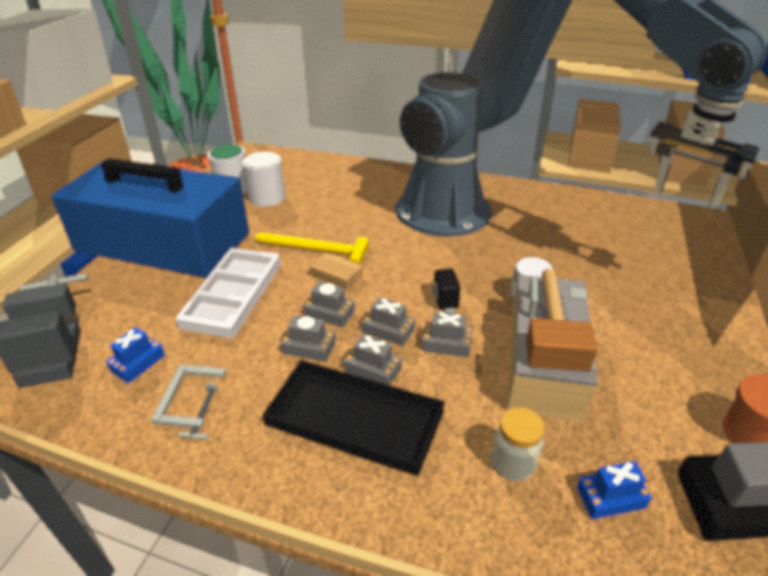

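View pics/top0.png

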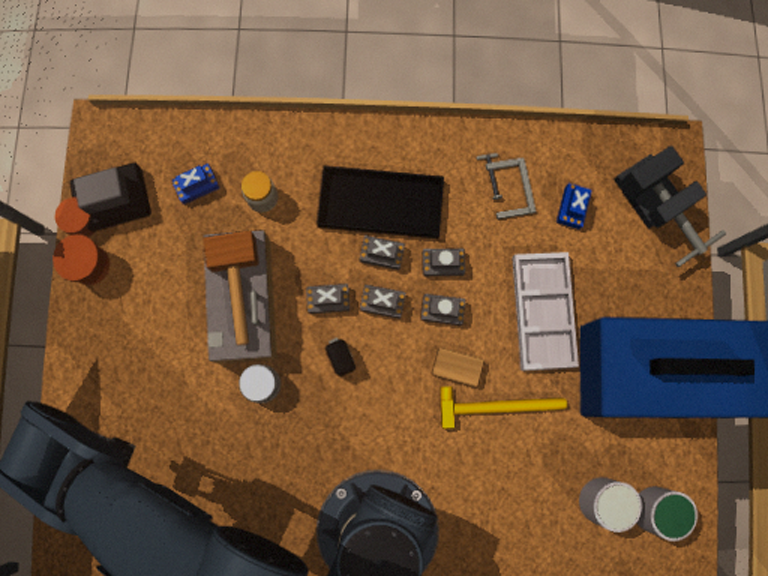

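View pics/wrist0.png

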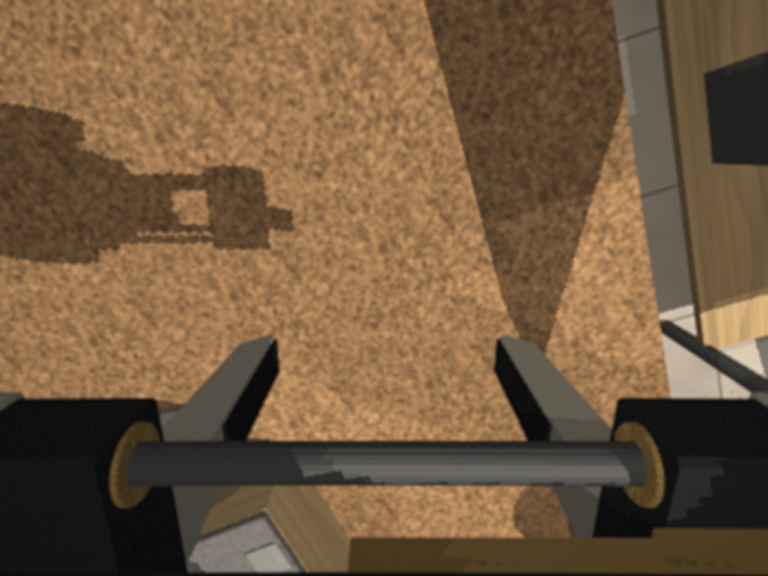

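```bash
python3 - <<'E'
from h import *
c=cap("top"); save(c,"t_a.png",(120,140,330,260),3.8); save(c,"t_b.png",(200,90,400,255),3.6)
c=cap("scene"); save(c,"s_a.png",(170,160,410,330),3.3)
E
```

```text
(no output)
```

View pics/t_a.png

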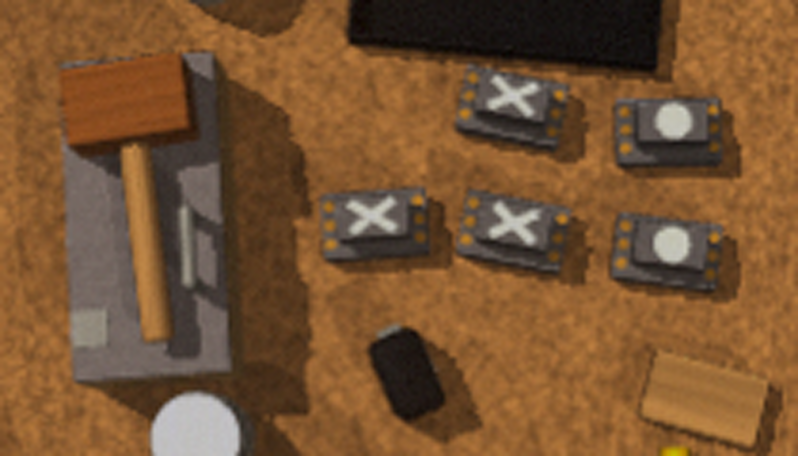

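View pics/t_b.png

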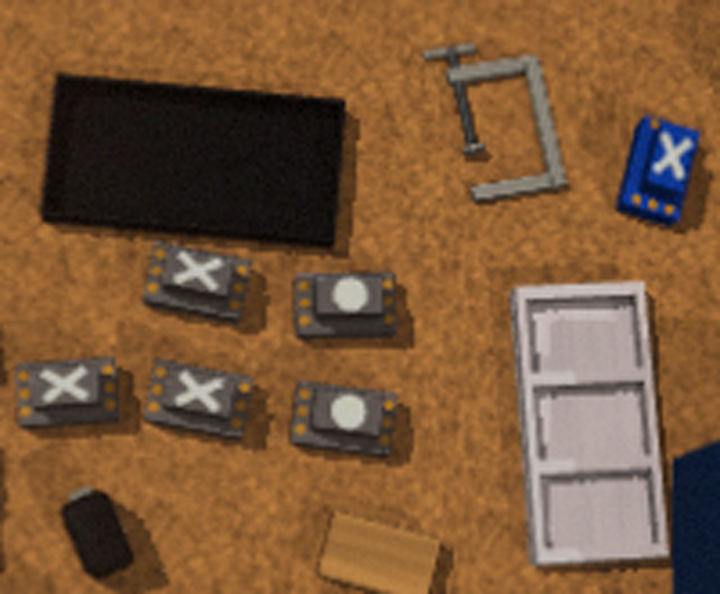

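View pics/s_a.png

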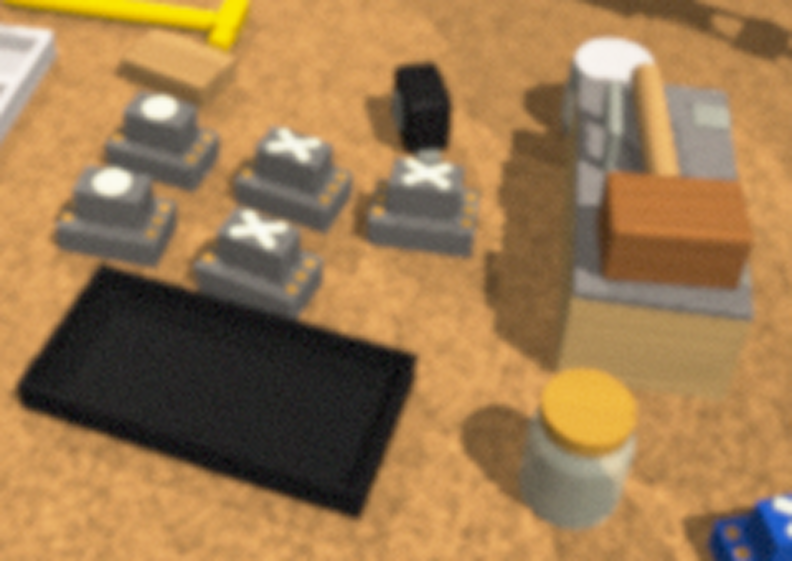

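```bash
python3 - <<'E'
from h import *
c=cap("top"); s=cap("scene")
def A(u,v,z): return np.round(onz(c,120+(u+.5)/3.8-.5,140+(v+.5)/3.8-.5,z),4)
def B(u,v,z): return np.round(onz(c,200+(u+.5)/3.6-.5,90+(v+.5)/3.6-.5,z),4)
def S(u,v,z): return np.round(onz(s,170+(u+.5)/3.3-.5,160+(v+.5)/3.3-.5,z),4)
print("flap",[A(*p,.098)for p in[(62,65),(215,53),(230,372),(75,381)]])
print("flapS",[S(*p,.098)for p in[(752,315),(575,290),(577,85),(730,92)]])
print("bar",A(185,210,.138),A(189,285,.138))
print("malhead",[A(*p,.152)for p in[(62,92),(182,55),(190,128),(70,147)]],"handle end",A(155,338,.138),A(133,145,.138))
print("caddy",[B(*p,.028)for p in[(57,75),(345,100),(333,246),(43,220)]])
print("rack",[B(*p,.027)for p in[(513,288),(645,283),(668,555),(535,566)]])
im=c["pixels"].astype(int)
m=((im.min(2)>150)&(im.max(2)-im.min(2)<50)).astype(np.uint8)
n,l,st,ce=cv2.connectedComponentsWithStats(m)
for i in range(1,n):
    if 15<st[i,4]<400 and 170<ce[i][0]<420 and 90<ce[i][1]<250: print(ce[i],st[i],np.round(onz(c,*ce[i],.066),4))
im=s["pixels"].astype(int)
m=((im.min(2)>150)&(im.max(2)-im.min(2)<50)).astype(np.uint8)
n,l,st,ce=cv2.connectedComponentsWithStats(m)
for i in range(1,n):
    if 15<st[i,4]<400 and 170<ce[i][0]<420 and 150<ce[i][1]<280: print("S",ce[i],st[i],np.round(onz(s,*ce[i],.066),4))
# yaw of base, from dark grey mask
E
```

```text
flap [array([0.6042, 0.3803, 0.098 ]), array([0.6179, 0.2538, 0.098 ]), array([0.3566, 0.2274, 0.098 ]), array([0.345 , 0.3521, 0.098 ])]
flapS [array([0.607 , 0.3814, 0.098 ]), array([0.619 , 0.2568, 0.098 ]), array([0.3744, 0.2269, 0.098 ]), array([0.3446, 0.3571, 0.098 ])]
bar [0.4804 0.2642 0.138 ] [0.4211 0.2577 0.138 ]
malhead [array([0.5698, 0.3658, 0.152 ]), array([0.6026, 0.2716, 0.152 ]), array([0.5437, 0.2617, 0.152 ]), array([0.5257, 0.3562, 0.152 ])] handle end [0.3785 0.2822 0.138 ] [0.5314 0.3088 0.138 ]
caddy [array([0.7862, 0.1425, 0.028 ]), array([ 0.771 , -0.1247,  0.028 ]), array([ 0.6317, -0.1154,  0.028 ]), array([0.6476, 0.1491, 0.028 ])]
rack [array([ 0.5983, -0.2808,  0.027 ]), array([ 0.6072, -0.4039,  0.027 ]), array([ 0.3585, -0.4218,  0.027 ]), array([ 0.3463, -0.3005,  0.027 ])]
[386.23076923 133.02564103] [382 128   9  11  39] [ 0.7176 -0.4208  0.066 ]
[254.34693878 164.59183673] [249 160  12  10  49] [0.5972 0.0081 0.066 ]
[296.8852459  171.39344262] [293 167   9   9  61] [ 0.5794 -0.1278  0.066 ]
[217.55769231 196.23076923] [212 192  12   9  52] [0.4919 0.1207 0.066 ]
[254.58928571 198.375     ] [249 193  12  11  56] [0.4887 0.0042 0.066 ]
[296.29230769 203.90769231] [292 200   9   9  65] [ 0.475  -0.1273  0.066 ]
S [354.74712644 179.50574713] [344 172  23  28 261] [0.2913 0.2526 0.066 ]
S [217.73972603 192.2739726 ] [212 189  12   8  73] [ 0.4751 -0.128   0.066 ]
S [384.91549296 194.46478873] [380 190  11   9  71] [0.3396 0.3464 0.066 ]
S [258.35955056 203.5505618 ] [251 199  16  10  89] [0.4887 0.0023 0.066 ]
S [299.25531915 212.36170213] [292 208  15  10  94] [0.4913 0.1216 0.066 ]
S [203.43529412 214.71764706] [198 211  12   9  85] [ 0.5789 -0.1278  0.066 ]
S [247.79824561 229.18421053] [239 224  18  12 114] [0.5962 0.0072 0.066 ]
```

```bash
cat >> h.py <<'E'
def go(x,y,z,th):
    """turn and then shift (tool axes after the turn) to TCP x,y,z, jaw axis heading th deg (mod 180), tool down"""
    s=read_state(); Rc=R.from_quat(s["tool_rot"]).as_matrix(); p=np.array(s["position"])
    best=None
    for k in(0,180):
        t=np.radians(th+k); Rt=np.array([[-np.sin(t),np.cos(t),0],[np.cos(t),np.sin(t),0],[0,0,-1]])
        w=R.from_matrix(Rc.T@Rt).as_rotvec()
        if best is None or np.linalg.norm(w)<np.linalg.norm(best[0]): best=(w,Rt)
    w,Rt=best; d=Rt.T@(np.array([x,y,z])-p)
    n=max(1,int(np.ceil(np.abs(d).max()/.049))); m=max(1,int(np.ceil(np.abs(w).max()/.145)))
    print("t",round(s["time"],2),"pos",np.round(p,4),"turn",np.round(w,3),"rows",m,"each",np.round(w/m,3),"| shift",np.round(d,4),"rows",n,"each",np.round(d/n,4),"op",round(s["opening"],3),"F",np.round(s["wrist_force"],1))
E
python3 -c "
from h import *
go(.559,.338,.28,9.9)"
```

```text
t 0.35 pos [0.1729 0.5221 0.2405] turn [-0.     0.     1.078] rows 8 each [-0.     0.     0.135] | shift [-0.2477  0.3488 -0.0395] rows 8 each [-0.031   0.0436 -0.0049] op 0.996 F [0.8 0.6 0.7]
```

Request:
arm_command([
  [0.093,[0,0,-0.01],[0,0,0.135]],
  [0.093,[0,0,-0.01],[0,0,0.135]],
  [0.093,[0,0,-0.01],[0,0,0.135]],
  [0.093,[0,0,-0.01],[0,0,0.135]],
  [0.093,[0,0,0],[0,0,0.135]],
  [0.093,[0,0,0],[0,0,0.135]],
  [0.093,[0,0,0],[0,0,0.135]],
  [0.093,[0,0,0],[0,0,0.135]],
])

```text
time: 1.15
position: [0.1727, 0.5217, 0.2818]
tool_rot: [0.66, 0.752, -0.001, 0.0]
wrist_force: [0.2, 0.7, 0.2]
opening: 1.0
```

```bash
python3 -c "
from h import *
go(.559,.338,.28,9.9)"
```

```text
t 1.15 pos [0.1727 0.5217 0.2818] turn [-0.001  0.001 -0.042] rows 1 each [-0.001  0.001 -0.042] | shift [-0.2474  0.3489  0.0018] rows 8 each [-0.0309  0.0436  0.0002] op 1.0 F [0.2 0.7 0.2]
```

Request:
arm_command([
  [0.093,[-0.031,0.043,0],[0,0,-0.042]],
  [0.093,[-0.031,0.043,0],[0,0,0]],
  [0.093,[-0.031,0.043,0],[0,0,0]],
  [0.093,[-0.031,0.043,0],[0,0,0]],
  [0.093,[-0.031,0.043,0],[0,0,0]],
  [0.093,[-0.031,0.043,0],[0,0,0]],
  [0.093,[-0.031,0.043,0],[0,0,0]],
  [0.093,[-0.03,0.04,0],[0,0,0]],
])

```text
time: 1.95
position: [0.5317, 0.3408, 0.282]
tool_rot: [0.644, 0.765, 0.0, -0.0]
wrist_force: [-0.2, 0.6, 1.3]
opening: 0.999
```

```bash
python3 -c "
from h import *
go(.559,.338,.28,9.9)
c=cap('wrist');save(c,'w1.png',sc=1.5)
import pickle;pickle.dump(c,open('w1.pkl','wb'))"
```

```text
t 1.95 pos [0.5317 0.3408 0.282 ] turn [-0.    -0.001 -0.002] rows 1 each [-0.    -0.001 -0.002] | shift [-0.0074  0.0264  0.002 ] rows 1 each [-0.0074  0.0264  0.002 ] op 0.999 F [-0.2  0.6  1.3]
```

View pics/w1.png

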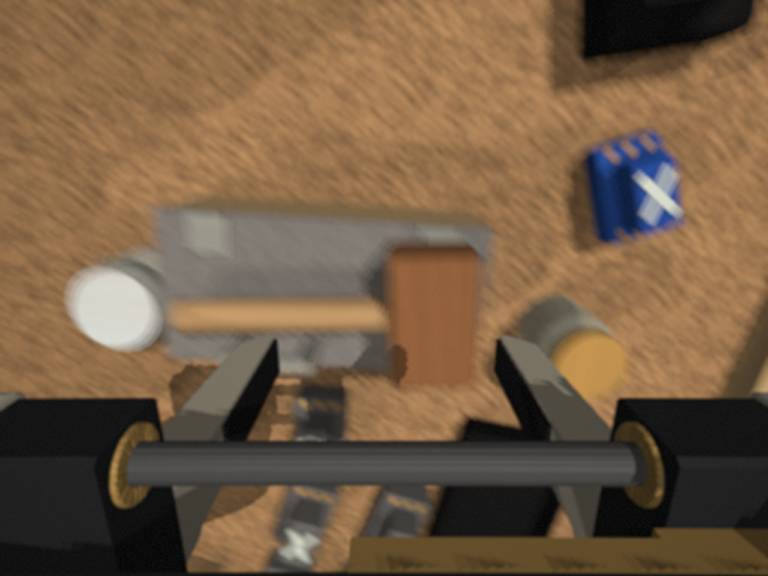

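Request:
arm_command([
  [0.093,[-0.007,0.026,0],[0,0,0]],
  [0.093,[0,0,0],[0,0,0]],
])

```text
time: 2.2
position: [0.5669, 0.332, 0.2807]
tool_rot: [0.647, 0.762, -0.0, 0.001]
wrist_force: [-0.5, 0.2, -0.1]
opening: 1.001
```

```bash
python3 -c "
from h import *
go(.559,.338,.28,9.9)
c=cap('wrist');save(c,'w2.png',sc=1.5)
import pickle;pickle.dump(c,open('w1.pkl','wb'))"
```

```text
t 2.2 pos [0.5669 0.332  0.2807] turn [ 0.001  0.001 -0.009] rows 1 each [ 0.001  0.001 -0.009] | shift [ 0.0072 -0.0067  0.0007] rows 1 each [ 0.0072 -0.0067  0.0007] op 1.001 F [-0.5  0.2 -0.1]
```

View pics/w2.png

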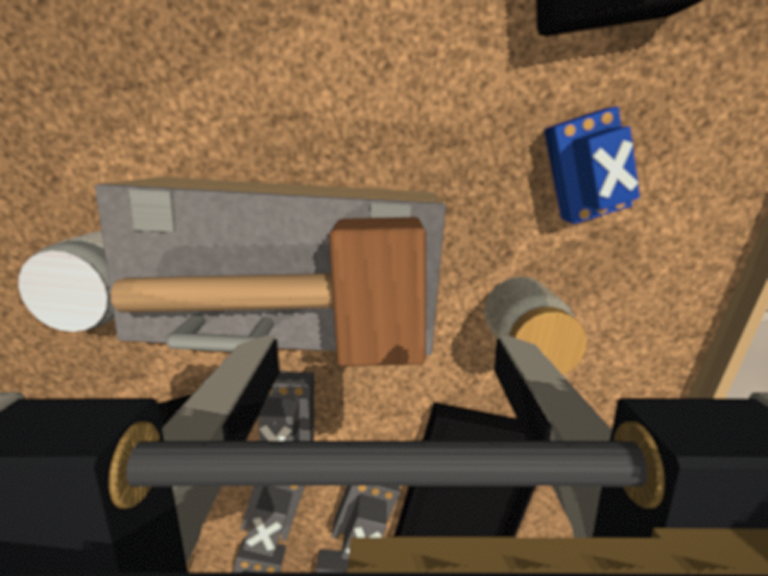

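```bash
python3 -c "
from h import *
import pickle;c=pickle.load(open('w1.pkl','rb'))
W=lambda u,v,z:np.round(onz(c,(u+.5)/1.5-.5,(v+.5)/1.5-.5,z),4)
P=[W(*p,.152) for p in[(332,233),(423,230),(427,363),(338,365)]];print(P,np.mean(P,0))
print('axis',W(113,294,.138),W(328,291,.138))
print('bar',W(170,341,.138),W(268,345,.138))
print('flap',[W(*p,.098) for p in[(98,186),(444,203),(433,352),(119,340)]])
"
```

```text
[array([0.5273, 0.3581, 0.152 ]), array([0.5848, 0.3696, 0.152 ]), array([0.6056, 0.2764, 0.152 ]), array([0.5434, 0.2645, 0.152 ])] [0.565275 0.31715  0.152   ]
axis [0.379  0.2867 0.138 ] [0.5283 0.3136 0.138 ]
bar [0.419  0.2564 0.138 ] [0.4899 0.2648 0.138 ]
flap [array([0.3461, 0.3535, 0.098 ]), array([0.6028, 0.3835, 0.098 ]), array([0.6189, 0.26  , 0.098 ]), array([0.3585, 0.2285, 0.098 ])]
```

```bash
python3 -c "
from h import *
go(.5607,.3396,.13,10.3)"
```

```text
t 2.25 pos [0.5653 0.3327 0.2807] turn [-0.     0.001 -0.016] rows 1 each [-0.     0.001 -0.016] | shift [ 0.0076 -0.0033  0.1507] rows 4 each [ 0.0019 -0.0008  0.0377] op 1.001 F [-0.1  0.1 -0.3]
```

Request:
arm_command([
  [0.093,[0.007,-0.003,0.03],[0,0,-0.016]],
  [0.093,[0,0,0.04],[0,0,0]],
  [0.093,[0,0,0.03],[0,0,0]],
  [0.093,[0,0,0.02],[0,0,0]],
  [0.093,[0,0,0],[0,0,0]],
])

```text
time: 2.75
position: [0.5572, 0.3416, 0.1584]
tool_rot: [0.639, 0.769, 0.0, 0.0]
wrist_force: [-0.8, 0.1, -0.5]
opening: 1.0
```

```bash
python3 -c "
from h import *
go(.5607,.3396,.13,10.3)"
```

```text
t 2.75 pos [0.5572 0.3416 0.1584] turn [ 0.001 -0.     0.004] rows 1 each [ 0.001 -0.     0.004] | shift [-0.0026  0.003   0.0284] rows 1 each [-0.0026  0.003   0.0284] op 1.0 F [-0.8  0.1 -0.5]
```

Request:
arm_command([
  [0.093,[-0.002,0.003,0.014],[0,0,0]],
  [0.093,[0,0,0.014],[0,0,0]],
  [0.093,[0,0,0],[0,0,0]],
  [0.0,[0,0,0],[0,0,0]],
  [0.0,[0,0,0],[0,0,0]],
  [0.0,[0,0,0],[0,0,0]],
  [0.0,[0,0,0],[0,0,0]],
  [0.0,[0,0,0],[0,0,0]],
])

```text
time: 3.55
position: [0.5614, 0.3418, 0.1331]
tool_rot: [0.639, 0.769, 0.003, 0.001]
wrist_force: [-0.0, -0.5, -3.4]
opening: 0.683
```

```bash
python3 -c "
from h import *
go(.5607,.3396,.26,10.3)"
```

```text
t 3.55 pos [0.5614 0.3418 0.1331] turn [ 0.007 -0.002  0.005] rows 1 each [ 0.007 -0.002  0.005] | shift [-0.002  -0.001  -0.1269] rows 3 each [-0.0007 -0.0003 -0.0423] op 0.683 F [-0.  -0.5 -3.4]
```

Request:
arm_command([
  [0.0,[0,0,0],[0,0,0]],
  [0.0,[0,0,-0.015],[0,0,0]],
  [0.0,[0,0,-0.025],[0,0,0]],
  [0.0,[0,0,-0.03],[0,0,0]],
  [0.0,[0,0,-0.03],[0,0,0]],
  [0.0,[0,0,-0.02],[0,0,0]],
  [0.0,[0,0,-0.01],[0,0,0]],
  [0.0,[0,0,0],[0,0,0]],
])

```text
time: 4.35
position: [0.5598, 0.3409, 0.2721]
tool_rot: [0.639, 0.769, 0.003, 0.001]
wrist_force: [0.6, 0.3, -3.2]
opening: 0.689
```

```bash
python3 -c "
from h import *
go(.7136-.024,.093,.26,86.7)
c=cap('wrist');save(c,'w3.png',sc=1);c=cap('scene');save(c,'s3.png',sc=1)"
```

```text
t 4.35 pos [0.5598 0.3409 0.2721] turn [ 0.006  0.002 -1.329] rows 10 each [ 0.001  0.    -0.133] | shift [-0.1439 -0.24    0.0121] rows 5 each [-0.0288 -0.048   0.0024] op 0.689 F [ 0.6  0.3 -3.2]
```

View pics/w3.png

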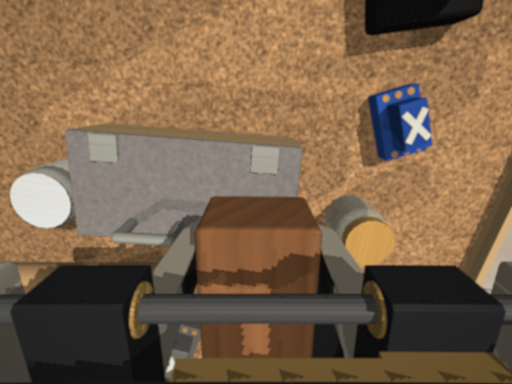

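View pics/s3.png

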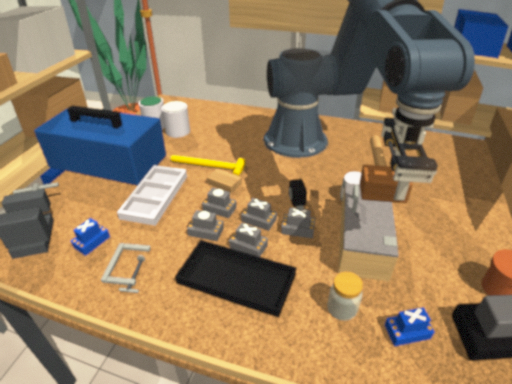

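Request:
arm_command([
  [0.0,[0,0,0],[0,0,-0.1]],
  [0.0,[0,0,0],[0,0,-0.13]],
  [0.0,[0,0,0],[0,0,-0.13]],
  [0.0,[0,0,0],[0,0,-0.13]],
  [0.0,[0,0,0],[0,0,-0.13]],
  [0.0,[0,0,0],[0,0,-0.13]],
  [0.0,[0,0,0],[0,0,-0.13]],
  [0.0,[0,0,0],[0,0,-0.13]],
])

```text
time: 5.25
position: [0.5553, 0.3386, 0.2561]
tool_rot: [0.168, 0.986, -0.005, -0.008]
wrist_force: [-0.0, 0.0, -3.5]
opening: 0.684
```

```bash
python3 -c "
from h import *
go(.7136-.024,.093,.26,86.7)"
```

```text
t 5.25 pos [0.5553 0.3386 0.2561] turn [-0.011 -0.015 -0.281] rows 2 each [-0.005 -0.008 -0.14 ] | shift [-0.1482 -0.2375 -0.0039] rows 5 each [-0.0296 -0.0475 -0.0008] op 0.684 F [-0.   0.  -3.5]
```

Request:
arm_command([
  [0.0,[0,0,-0.004],[-0.01,-0.01,-0.13]],
  [0.0,[0,0,-0.002],[0,0,-0.13]],
  [0.0,[-0.02,-0.03,-0.002],[0,0,0]],
  [0.0,[-0.03,-0.045,-0.002],[0,0,0]],
  [0.0,[-0.03,-0.045,-0.002],[0,0,0]],
  [0.0,[-0.03,-0.045,-0.002],[0,0,0]],
  [0.0,[-0.02,-0.04,-0.002],[0,0,0]],
  [0.0,[0,0,0],[0,0,0]],
])

```text
time: 6.05
position: [0.6666, 0.1266, 0.2567]
tool_rot: [0.029, 0.999, -0.004, -0.013]
wrist_force: [0.6, -0.3, -3.5]
opening: 0.685
```

```bash
python3 -c "
from h import *
go(.7136-.024,.093,.2,86.7)
c=cap('wrist');save(c,'w4.png',sc=1);c=cap('top');save(c,'t4.png',(120,60,340,260),3)"
```

```text
t 6.05 pos [0.6666 0.1266 0.2567] turn [-0.009 -0.026 -0.   ] rows 1 each [-0.009 -0.026 -0.   ] | shift [-0.0249 -0.0323  0.0567] rows 2 each [-0.0124 -0.0161  0.0283] op 0.685 F [ 0.6 -0.3 -3.5]
```

View pics/t4.png

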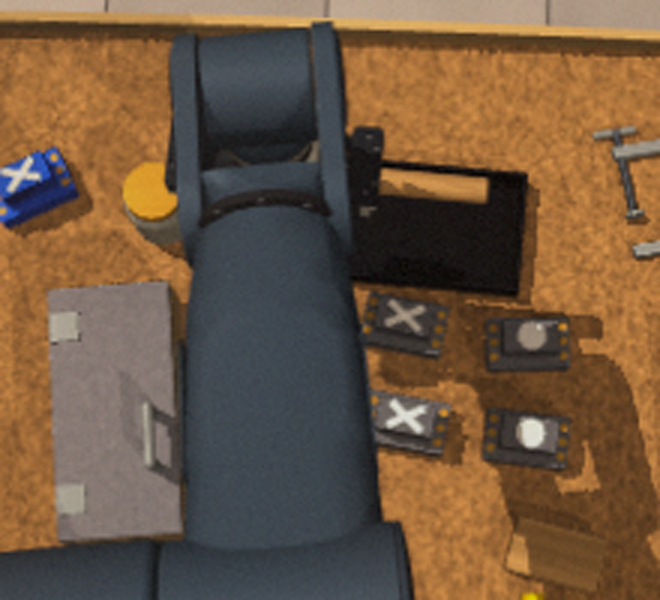

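Request:
arm_command([
  [0.0,[-0.01,-0.016,0.02],[-0.009,-0.026,0]],
  [0.0,[-0.01,-0.015,0.03],[0,0,0]],
  [0.0,[-0.002,-0.001,0.02],[0,0,0]],
  [0.0,[0,0,0],[0,0,0]],
])

```text
time: 6.55
position: [0.6826, 0.1023, 0.1818]
tool_rot: [0.025, 1.0, 0.002, -0.002]
wrist_force: [-0.2, 0.5, -4.2]
opening: 0.686
```

```bash
python3 -c "
from h import *
go(.6876,.0945,.08,86.7)"
```

```text
t 6.55 pos [0.6826 0.1023 0.1818] turn [ 0.003 -0.004  0.008] rows 1 each [ 0.003 -0.004  0.008] | shift [-0.0055 -0.0075  0.1018] rows 3 each [-0.0018 -0.0025  0.0339] op 0.686 F [-0.2  0.5 -4.2]
```

Request:
arm_command([
  [0.0,[-0.005,-0.007,0.02],[0,0,0.008]],
  [0.0,[0,0,0.035],[0,0,0]],
  [0.0,[0,0,0.03],[0,0,0]],
  [0.0,[0,0,0.005],[0,0,0]],
  [0.0,[0,0,0],[0,0,0]],
])

```text
time: 7.05
position: [0.6866, 0.102, 0.0936]
tool_rot: [0.026, 1.0, 0.002, -0.001]
wrist_force: [-0.1, 0.7, -1.7]
opening: 0.689
```

```bash
python3 -c "
from h import *
go(.6876,.0945,.04,86.7)
c=cap('wrist');save(c,'w5.png',sc=1.3);c=cap('scene');save(c,'s5.png',(130,180,370,350),3)"
```

```text
t 7.05 pos [0.6866 0.102  0.0936] turn [ 0.004 -0.002  0.007] rows 1 each [ 0.004 -0.002  0.007] | shift [-0.0014 -0.0075  0.0536] rows 2 each [-0.0007 -0.0037  0.0268] op 0.689 F [-0.1  0.7 -1.7]
```

View pics/s5.png

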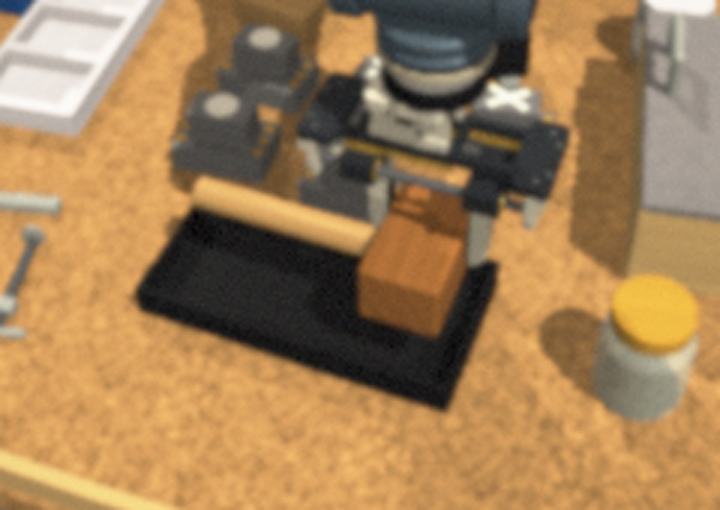

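Request:
arm_command([
  [0.0,[-0.001,-0.007,0.01],[0,0,0.007]],
  [0.0,[0,0,0.015],[0,0,0]],
  [0.0,[0,0,0.01],[0,0,0]],
  [0.0,[0,0,0.005],[0,0,0]],
  [0.0,[0,0,0.0],[0,0,0]],
])

```text
time: 7.65
position: [0.6896, 0.0945, 0.0553]
tool_rot: [0.03, 1.0, 0.002, 0.003]
wrist_force: [-0.6, 0.6, -2.2]
opening: 0.687
```

```bash
python3 -c "
from h import *
go(.6876,.0945,.04,86.7)"
```

```text
t 7.65 pos [0.6896 0.0945 0.0553] turn [ 0.005  0.005 -0.001] rows 1 each [ 0.005  0.005 -0.001] | shift [ 0.002  -0.0001  0.0153] rows 1 each [ 0.002  -0.0001  0.0153] op 0.687 F [-0.6  0.6 -2.2]
```

Request:
arm_command([
  [0.0,[0.002,0,0.006],[0,0,0]],
  [0.0,[0,0,0.004],[0,0,0]],
  [0.0,[0,0,0.003],[0,0,0]],
  [0.0,[0,0,0.002],[0,0,0]],
])

```text
time: 8.05
position: [0.689, 0.0951, 0.0443]
tool_rot: [0.029, 1.0, 0.002, 0.005]
wrist_force: [-5.5, -0.2, 7.7]
opening: 0.686
```

Request:
arm_command([
  [0.0,[0,0,0.002],[0,0,0]],
  [0.0,[0,0,0.0],[0,0,0]],
])

```text
time: 8.25
position: [0.6897, 0.0952, 0.0441]
tool_rot: [0.029, 1.0, 0.002, 0.006]
wrist_force: [0.1, -1.0, -3.1]
opening: 0.687
```

```bash
python3 -c "
from h import *
c=cap('wrist');save(c,'w6.png',sc=1.5);c=cap('scene');save(c,'s6.png',(150,180,350,330),4)"
```

```text
(no output)
```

View pics/s6.png

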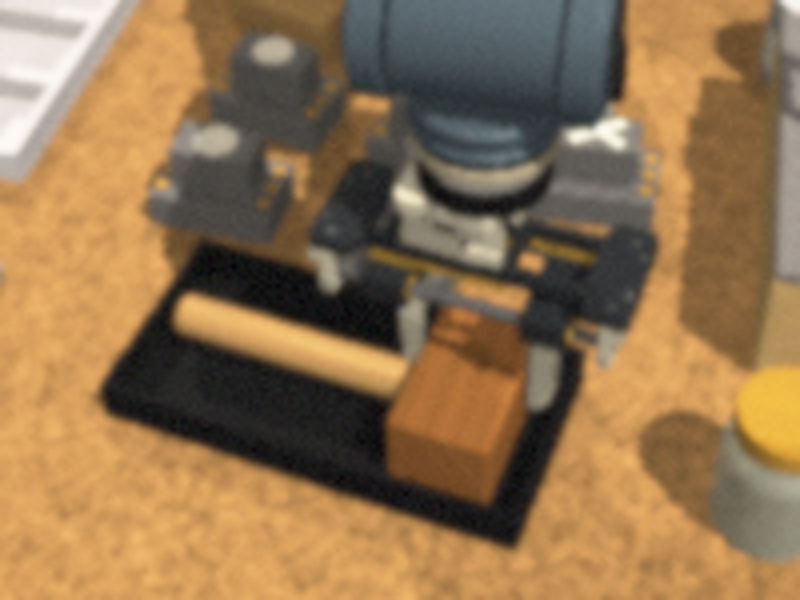

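View pics/w6.png

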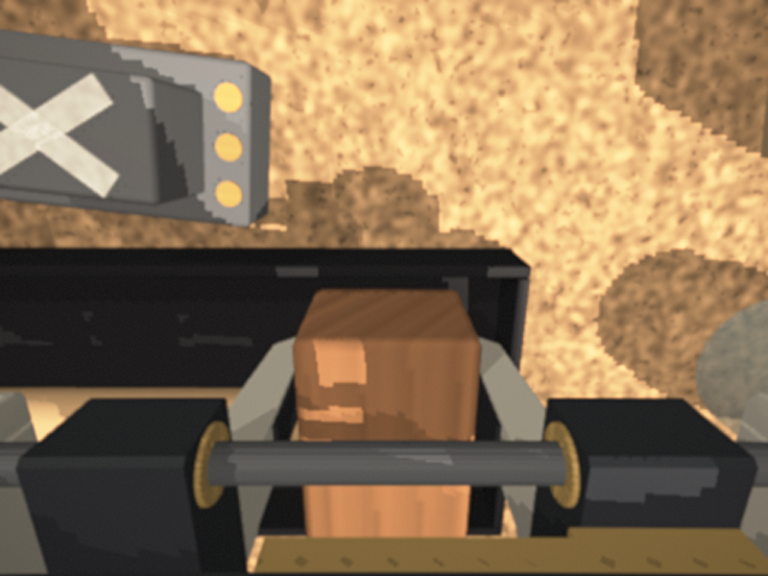

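Request:
arm_command([
  [0.0,[0,0,0.003],[0,0,0]],
  [0.0,[0,0,0.003],[0,0,0]],
])

```text
time: 8.55
position: [0.6902, 0.0954, 0.0421]
tool_rot: [0.029, 1.0, 0.002, 0.006]
wrist_force: [-18.6, -1.4, 38.3]
opening: 0.687
```

Request:
arm_command([
  [0.0,[0,0,0.003],[0,0,0]],
  [0.0,[0,0,0.003],[0,0,0]],
])

```text
time: 8.75
position: [0.6903, 0.0955, 0.0421]
tool_rot: [0.029, 1.0, 0.002, 0.006]
wrist_force: [-17.2, -2.2, 28.0]
opening: 0.686
```

Resting on the floor. Release and lift.

Request:
arm_command([
  [0.0,[0,0,-0.001],[0,0,0]],
  [0.08,[0,0,0],[0,0,0]],
  [0.08,[0,0,0],[0,0,0]],
  [0.08,[0,0,0],[0,0,0]],
  [0.08,[0,0,-0.02],[0,0,0]],
  [0.08,[0,0,-0.04],[0,0,0]],
  [0.08,[0,0,-0.05],[0,0,0]],
  [0.08,[0,0,-0.05],[0,0,0]],
])

```text
time: 9.55
position: [0.6859, 0.093, 0.199]
tool_rot: [0.029, 1.0, -0.0, -0.0]
wrist_force: [-0.8, 0.8, -0.7]
opening: 0.858
```

```bash
python3 -c "
from h import *
go(.4507,.2595,.26,96.2)
c=cap('scene');save(c,'s7.png',(150,180,350,330),4)"
```

```text
t 9.55 pos [0.6859 0.093  0.199 ] turn [-0.    -0.001 -0.166] rows 2 each [-0.    -0.    -0.083] | shift [ 0.2158  0.1909 -0.061 ] rows 5 each [ 0.0432  0.0382 -0.0122] op 0.858 F [-0.8  0.8 -0.7]
```

View pics/s7.png

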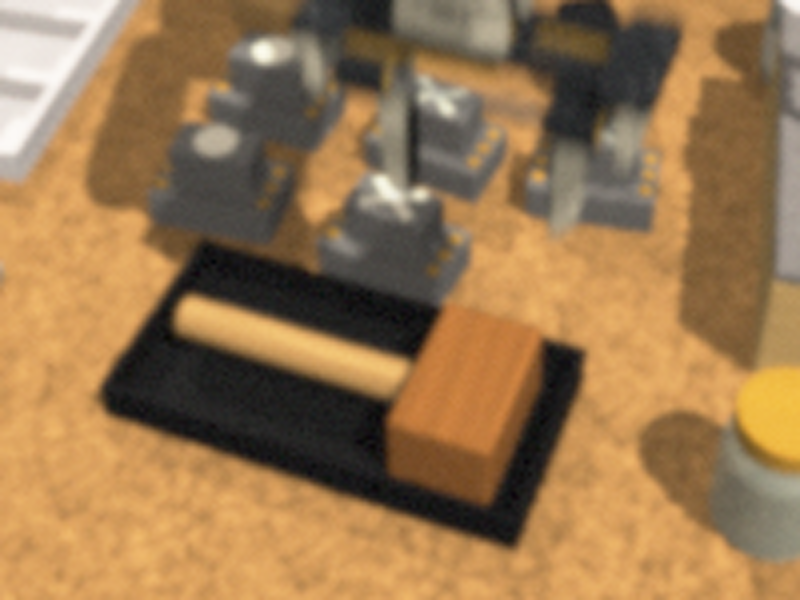

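Request:
arm_command([
  [0.06,[0,0,-0.03],[0,0,-0.08]],
  [0.06,[0,0,-0.02],[0,0,-0.08]],
  [0.06,[0.043,0.038,0],[0,0,0]],
  [0.06,[0.043,0.038,0],[0,0,0]],
  [0.06,[0.043,0.038,0],[0,0,0]],
  [0.06,[0.043,0.038,0],[0,0,0]],
  [0.06,[0.043,0.038,0],[0,0,0]],
  [0.06,[0,0,0],[0,0,0]],
])

```text
time: 10.4
position: [0.4792, 0.2418, 0.2576]
tool_rot: [-0.053, 0.999, 0.001, 0.011]
wrist_force: [1.1, 0.4, -0.5]
opening: 0.644
```

```bash
python3 -c "
from h import *
go(.4507,.2605,.18,96.3)
c=cap('top');save(c,'t8.png',(120,60,340,260),3)"
```

```text
t 10.4 pos [0.4792 0.2418 0.2576] turn [ 0.     0.022 -0.004] rows 1 each [ 0.     0.022 -0.004] | shift [0.0263 0.0218 0.0776] rows 2 each [0.0132 0.0109 0.0388] op 0.644 F [ 1.1  0.4 -0.5]
```

View pics/t8.png

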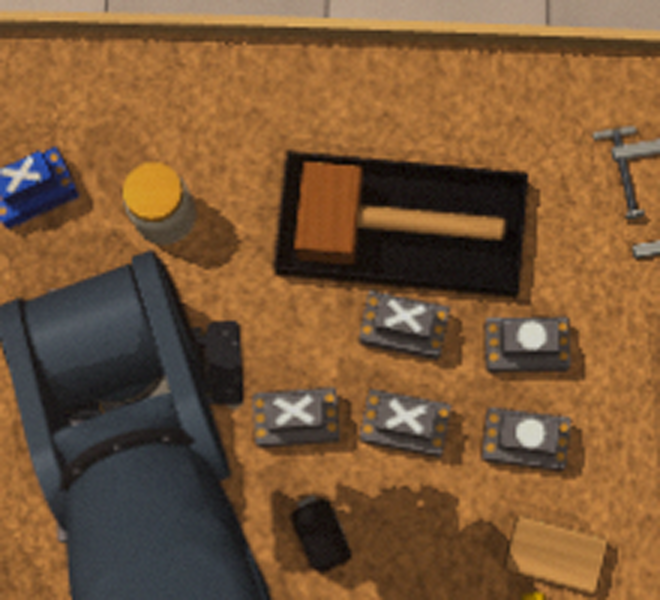

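Mallet lies inside the caddy (head ~(327,212), handle end ~(503,228)). On to the bar.

Request:
arm_command([
  [0.05,[0.013,0.011,0.03],[0,0.022,0]],
  [0.05,[0.012,0.01,0.03],[0,0,0]],
  [0.05,[0,0,0],[0,0,0]],
  [0.05,[0,0,0],[0,0,0]],
])

```text
time: 10.85
position: [0.4585, 0.2587, 0.197]
tool_rot: [-0.052, 0.999, 0.001, 0.003]
wrist_force: [-0.1, 1.0, 1.2]
opening: 0.537
```

```bash
python3 -c "
from h import *
go(.4507,.2605,.141,96.3)
c=cap('wrist');save(c,'w9.png',sc=1.5)"
```

```text
t 10.85 pos [0.4585 0.2587 0.197 ] turn [ 0.001  0.005 -0.005] rows 1 each [ 0.001  0.005 -0.005] | shift [0.0076 0.0027 0.056 ] rows 2 each [0.0038 0.0013 0.028 ] op 0.537 F [-0.1  1.   1.2]
```

View pics/w9.png

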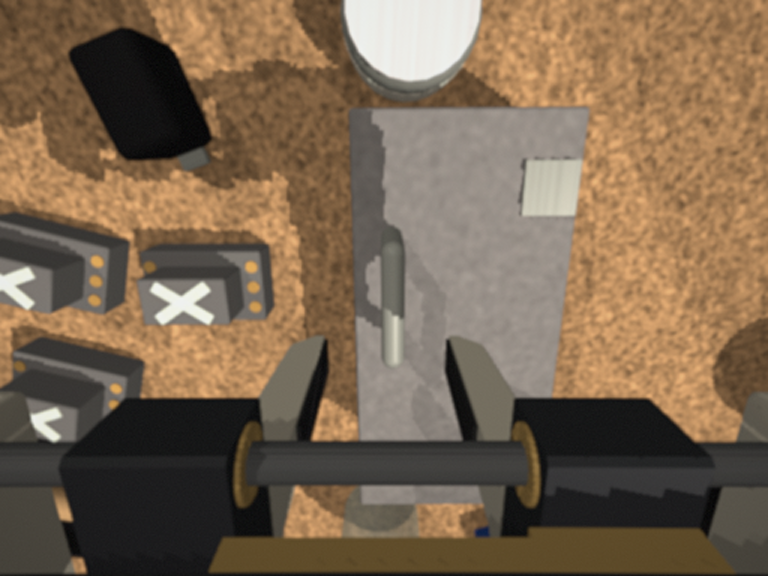

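```bash
python3 -c "
from h import *
c=cap('wrist')
W=lambda u,v,z:np.round(onz(c,(u+.5)/1.5-.5,(v+.5)/1.5-.5,z),4)
print(W(393,235,.138),W(393,365,.138))"
```

```text
[0.4138 0.2563 0.138 ] [0.4832 0.264  0.138 ]
```

Request:
arm_command([
  [0.05,[0.007,0.003,0.02],[0,0,0]],
  [0.05,[0.0,0.0,0.02],[0,0,0]],
  [0.05,[0,0,0.01],[0,0,0]],
  [0.05,[0,0,0],[0,0,0]],
])

```text
time: 11.35
position: [0.4567, 0.2605, 0.1507]
tool_rot: [-0.051, 0.999, 0.002, 0.007]
wrist_force: [-0.7, 0.3, 0.3]
opening: 0.54
```

```bash
python3 -c "
from h import *
go(.4507,.2605,.141,96.3)"
```

```text
t 11.35 pos [0.4567 0.2605 0.1507] turn [ 0.004  0.015 -0.009] rows 1 each [ 0.004  0.015 -0.009] | shift [0.0059 0.0007 0.0097] rows 1 each [0.0059 0.0007 0.0097] op 0.54 F [-0.7  0.3  0.3]
```

Request:
arm_command([
  [0.05,[0.007,0,0.01],[0.004,0.015,-0.009]],
  [0.05,[0.0,0.0,0.0],[0,0,0]],
  [0.0,[0,0,0],[0,0,0]],
  [0.0,[0,0,0],[0,0,0]],
  [0.0,[0,0,0],[0,0,0]],
  [0.0,[0,0,0],[0,0,0]],
  [0.0,[0,0,0],[0,0,0]],
  [0.0,[0,0,0],[0,0,0]],
])

```text
time: 12.15
position: [0.4513, 0.261, 0.1432]
tool_rot: [-0.055, 0.998, 0.001, 0.002]
wrist_force: [-1.2, 7.3, -3.1]
opening: 0.118
```

```bash
python3 -c "
from h import *
go(.4507,.2605,.141,96.3)"
```

```text
t 12.15 pos [0.4513 0.261  0.1432] turn [0.003 0.004 0.   ] rows 1 each [0.003 0.004 0.   ] | shift [ 0.0007 -0.0005  0.0022] rows 1 each [ 0.0007 -0.0005  0.0022] op 0.118 F [-1.2  7.3 -3.1]
```

Request:
arm_command([
  [0.0,[0,0.004,-0.008],[0,0,0]],
  [0.0,[0,0.006,-0.01],[0,0,0]],
  [0.0,[0,0.007,-0.008],[0,0,0]],
  [0.0,[0,0.007,-0.008],[0,0,0]],
])

```text
time: 12.55
position: [0.4487, 0.2841, 0.1777]
tool_rot: [-0.055, 0.998, -0.001, 0.001]
wrist_force: [4.6, 4.5, -14.3]
opening: 0.119
```

```bash
cat >> h.py <<'E'
def arc(ph_target=None):
    s=read_state();p=np.array(s["position"]);Rc=R.from_quat(s["tool_rot"]).as_matrix()
    g=p+.003*Rc[:,2]
    hx=np.array([-.107,.994,0]);H=np.array([.474,.367,.088]);d=g-H
    a=d@hx;b=d[2]; print("bar rel",round(a,4),round(b,4),"r",round(np.hypot(a,b),4),"alpha",round(np.degrees(np.arctan2(b,-a))-25.46,1),"along",round(d@np.array([-.994,-.107,0]),4),"F",np.round(s["wrist_force"],1),"op",round(s["opening"],3),"tz",np.round(Rc[:,2],3),"t",s["time"])
E
python3 -c "
from h import *
arc()
c=cap('scene');save(c,'s10.png',(300,80,500,280),3)"
```

```text
bar rel -0.0797 0.0867 r 0.1178 alpha 22.0 along 0.034 F [  4.6   4.5 -14.3] op 0.119 tz [ 0.002 -0.001 -1.   ] t 12.55
```

View pics/s10.png

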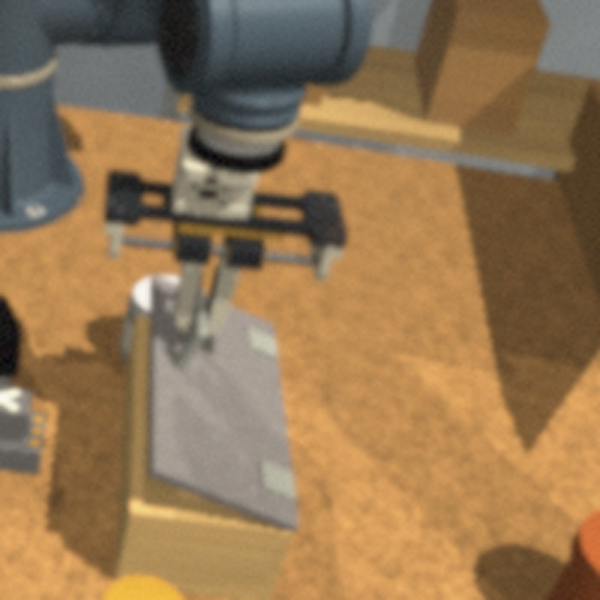

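Request:
arm_command([
  [0.0,[0,0.007,-0.005],[0,0,0]],
  [0.0,[0,0.007,-0.004],[0,0,0]],
  [0.0,[0,0.012,-0.007],[0,0,0]],
  [0.0,[0,0.012,-0.006],[0,0,0]],
  [0.0,[0,0.013,-0.003],[0,0,0]],
])

```text
time: 13.1
position: [0.4435, 0.3319, 0.2081]
tool_rot: [-0.056, 0.998, -0.006, 0.002]
wrist_force: [1.2, -8.8, 7.4]
opening: 0.116
```

```bash
python3 -c "
from h import *
arc()"
```

```text
bar rel -0.0317 0.1171 r 0.1213 alpha 49.4 along 0.034 F [ 1.2 -8.8  7.4] op 0.116 tz [ 0.005 -0.012 -1.   ] t 13.1
```

Request:
arm_command([
  [0.0,[0,0.012,0.001],[0,0,0]],
  [0.0,[0,0.012,0.001],[0,0,0]],
  [0.0,[0,0.012,0.0],[0,0,0]],
  [0.0,[0,0.012,0.001],[0,0,0]],
])

```text
time: 13.5
position: [0.4384, 0.3793, 0.2121]
tool_rot: [-0.056, 0.998, -0.009, 0.004]
wrist_force: [3.2, -4.7, -0.2]
opening: 0.118
```

```bash
python3 -c "
from h import *
arc()
c=cap('scene');save(c,'s11.png',(300,80,500,280),3)"
```

```text
bar rel 0.016 0.1211 r 0.1222 alpha 72.1 along 0.034 F [ 3.2 -4.7 -0.2] op 0.118 tz [ 0.009 -0.017 -1.   ] t 13.5
```

View pics/s11.png

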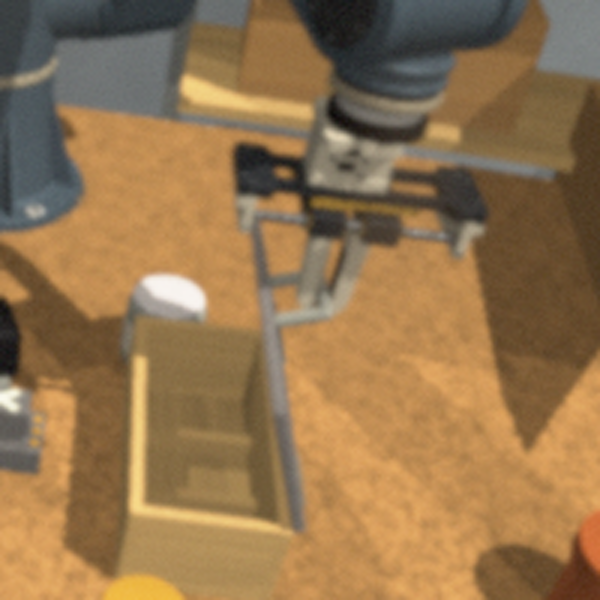

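Request:
arm_command([
  [0.0,[0,0.012,0.002],[0,0,0]],
  [0.0,[0,0.011,0.003],[0,0,0]],
  [0.0,[0,0.01,0.004],[0,0,0]],
  [0.0,[0,0.003,0.002],[0,0,0]],
  [0.0,[0,0,0],[0,0,0]],
])

```text
time: 14.05
position: [0.4347, 0.4165, 0.2024]
tool_rot: [-0.057, 0.998, -0.009, 0.005]
wrist_force: [3.4, -1.2, -3.4]
opening: 0.115
```

```bash
python3 -c "
from h import *
arc()
c=cap('scene');save(c,'s12.png',(300,80,500,280),3);c=cap('top');save(c,'t12.png',(100,100,300,260),4);c=cap('wrist');save(c,'w12.png')"
```

```text
bar rel 0.0533 0.1114 r 0.1235 alpha 90.1 along 0.0338 F [ 3.4 -1.2 -3.4] op 0.115 tz [ 0.011 -0.018 -1.   ] t 14.05
```

View pics/s12.png

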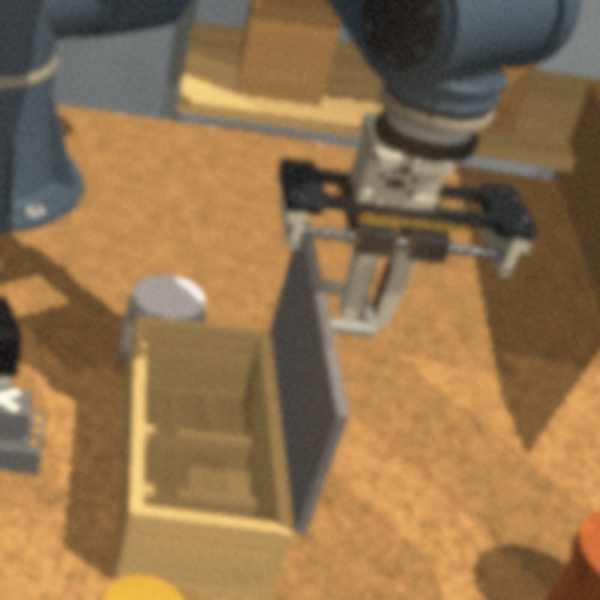

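View pics/t12.png

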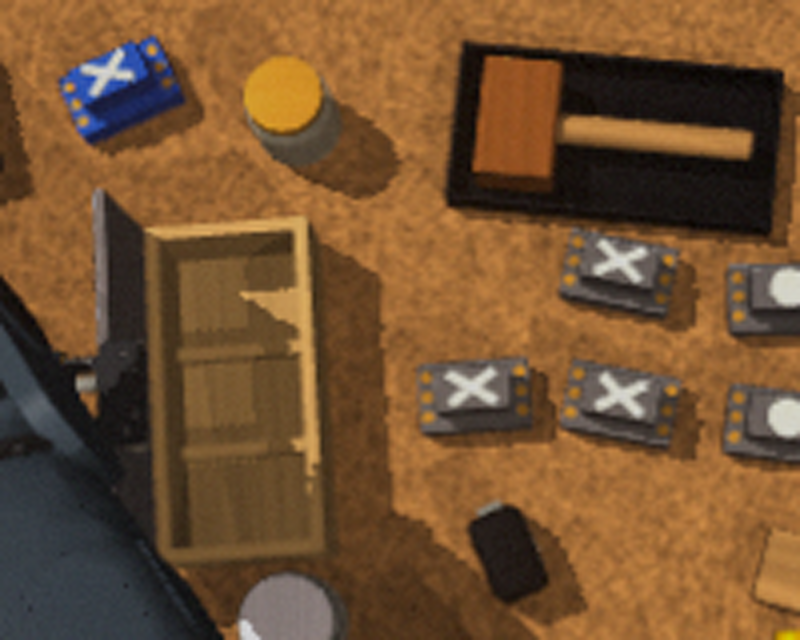

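View pics/w12.png

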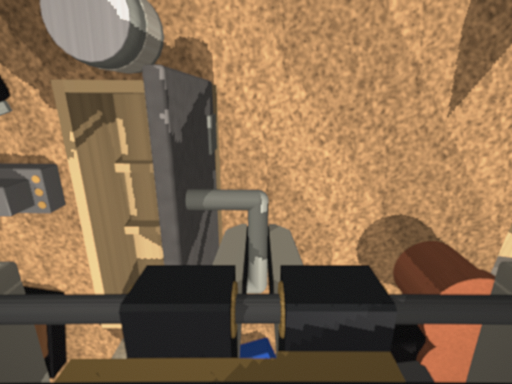

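```bash
python3 -c "
from h import *
c=cap('top')
A=lambda u,v,z:np.round(onz(c,100+(u+.5)/4-.5,100+(v+.5)/4-.5,z),4)
hx=np.array([-.107,.994,0]);H=np.array([.474,.367,.088])
for p,z in[((105,190),.216),((95,190),.216),((148,235),.088),((305,220),.088),((322,552),.088),((160,560),.088)]:
  P=A(*p,z);print(P,round((P-H)@hx,4))
for a in (80,85,90,95):
  t=np.radians(a);P=H-np.array([-.994,-.107,0])*.132+hx*(-.128*np.cos(t))+np.array([0,0,.128*np.sin(t)])
  Q=H-np.array([-.994,-.107,0])*.132+hx*(-.128*np.cos(t)+.01*np.sin(t))+np.array([0,0,.128*np.sin(t)+.01*np.cos(t)])
  print(a,(proj(c,P)[0]-100)*4,(proj(c,Q)[0]-100)*4)
s=cap('scene')
for a in (80,85,90,95):
  t=np.radians(a);e=np.array([.994,.107,0])*.132
  for sg in(1,-1):
    P=H+sg*e+hx*(-.128*np.cos(t))+np.array([0,0,.128*np.sin(t)])
    print(a,sg,(proj(s,P)[0]-[300,80])*3)
"
```

```text
[0.6049 0.3839 0.216 ] 0.0028
[0.6047 0.3912 0.216 ] 0.0101
[0.6012 0.3802 0.088 ] -0.0005
[0.6169 0.2562 0.088 ] -0.1254
[0.3569 0.2289 0.088 ] -0.1247
[0.3464 0.3536 0.088 ] 0.0003
80 [137.99915919 186.37534681] [124.09126787 186.84355721]
85 [122.51926138 187.07222468] [108.72498531 187.85415749]
90 [107.23116836 188.11603185] [ 93.683348  189.2039587]
95 [ 92.28200034 189.49653798] [ 79.11006469 190.87910331]
80 1 [298.32948014 409.87759939]
80 -1 [269.88680671 215.82705557]
85 1 [314.43873118 410.28455887]
85 -1 [282.68717267 215.79025102]
90 1 [330.38070545 411.71129682]
90 -1 [295.38242831 216.68290057]
95 1 [345.9950614  414.14809136]
95 -1 [307.85274881 218.50009698]
```

Request:
arm_command([
  [0.026,[0,0,0],[0,0,0]],
  [0.026,[0,0,0],[0,0,0]],
  [0.026,[0,0,0],[0,0,0]],
  [0.026,[0,0,-0.02],[0,0,0]],
  [0.026,[0,0,-0.03],[0,0,0]],
  [0.026,[0,0,-0.03],[0,0,0]],
  [0.026,[0,0,-0.02],[0,0,0]],
  [0.026,[0,0,0],[0,0,0]],
])

```text
time: 15.1
position: [0.4323, 0.4174, 0.3056]
tool_rot: [-0.056, 0.998, -0.009, 0.003]
wrist_force: [0.1, -0.2, 1.0]
opening: 0.281
```

```bash
python3 -c "
from h import *
arc()
c=cap('scene');save(c,'s13.png',(300,80,500,280),3)"
```

```text
bar rel 0.0545 0.2146 r 0.2214 alpha 78.8 along 0.036 F [ 0.1 -0.2  1. ] op 0.281 tz [ 0.007 -0.019 -1.   ] t 15.1
```

View pics/s13.png

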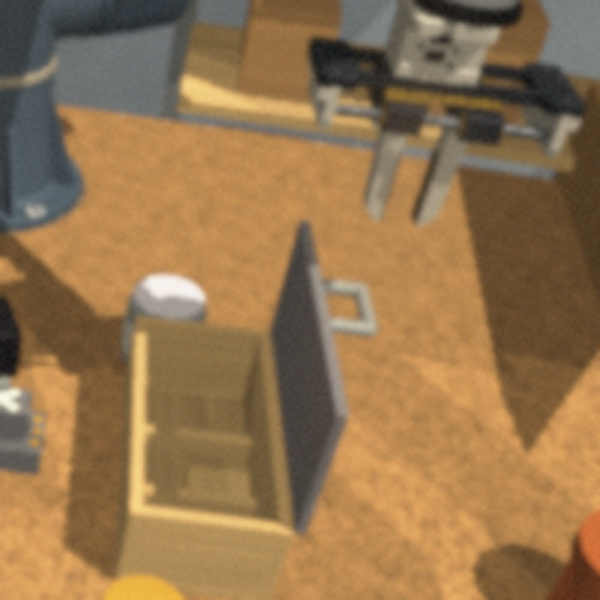

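```bash
cat >> h.py <<'E'
def housings(verbose=True):
    c=cap("top"); im=c["pixels"].astype(np.uint8); hsv=cv2.cvtColor(np.ascontiguousarray(im),cv2.COLOR_RGB2HSV)
    ii=im.astype(int)
    m=((ii.min(2)>125)&(ii.max(2)-ii.min(2)<50)).astype(np.uint8)
    n,l,st,ce=cv2.connectedComponentsWithStats(m); out=[]
    gr=((hsv[...,1]<90)&(hsv[...,2]>40)).astype(np.uint8)
    for i in range(1,n):
        if not(25<st[i,4]<110 and st[i,2]<16 and st[i,3]<16): continue
        u,v=ce[i]; P=onz(c,u,v,.066)
        if not (0.2<P[0]<.85 and -.5<P[1]<.45): continue
        # grey blob round the tag
        n2,l2,s2,c2=cv2.connectedComponentsWithStats(gr); k=l2[int(round(v)),int(round(u))]
        if k==0: k=l2[st[i,1]+st[i,3]//2,st[i,0]+st[i,2]//2]
        ys,xs=np.nonzero(l2==k)
        pts=np.array([onz(c,a,b,.03)[:2] for a,b in zip(xs,ys)]) if len(xs)<1500 else None
        if pts is None: continue
        d=pts-pts.mean(0); w,V=np.linalg.eigh(d.T@d); ax=V[:,1]; yaw=np.degrees(np.arctan2(ax[1],ax[0]))%180
        r=cv2.minAreaRect((pts*1000).astype(np.float32))
        ra=r[2] if r[1][0]>r[1][1] else r[2]+90
        print("tag px",np.round(ce[i],1),"area",st[i,4],"ext",round(st[i,4]/(st[i,2]*st[i,3]),2),"P",np.round(P,4),"yawPCA",round(yaw,1),"rect",round(ra%180,1),np.round(r[1],0),len(xs))
    return c
E
python3 -c "
from h import *
c=housings();save(c,'t14.png',(200,130,330,230),6)"
```

```text
tag px [126.  117.8] area 57 ext 0.37 P [0.741  0.4311 0.066 ] yawPCA 111.5 rect 116.5 [30. 40.] 70
tag px [386.4 133. ] area 58 ext 0.45 P [ 0.7178 -0.4214  0.066 ] yawPCA 170.3 rect 170.6 [28. 39.] 64
tag px [254.4 164.9] area 74 ext 0.48 P [0.5962 0.0077 0.066 ] yawPCA 77.3 rect 80.3 [88. 58.] 401
tag px [296.9 171.2] area 73 ext 0.73 P [ 0.5799 -0.1277  0.066 ] yawPCA 93.4 rect 91.9 [56. 89.] 414
tag px [217.4 196.5] area 75 ext 0.54 P [0.4912 0.1211 0.066 ] yawPCA 95.3 rect 95.9 [56. 88.] 404
tag px [254.9 198.3] area 75 ext 0.52 P [0.489  0.0033 0.066 ] yawPCA 80.3 rect 80.7 [88. 56.] 404
tag px [296.4 203.9] area 75 ext 0.75 P [ 0.4751 -0.1276  0.066 ] yawPCA 84.4 rect 84.5 [89. 56.] 413
```

View pics/t14.png

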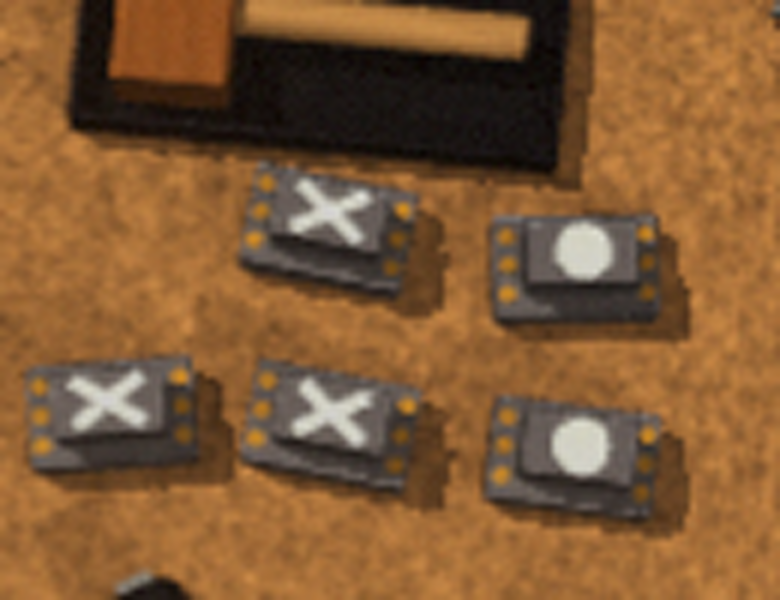

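```bash
sed -i 's/for k in(0,180):/for k in(0,):/' h.py; python3 -c "
from h import *
go(.4914,.1211,.25,5.6)"
```

```text
t 15.2 pos [0.4316 0.4168 0.3025] turn [-0.016  0.018  1.586] rows 11 each [-0.001  0.002  0.144] | shift [-0.3001  0.0306  0.0525] rows 7 each [-0.0429  0.0044  0.0075] op 0.281 F [-0.7  0.4 -0.5]
```

Request:
arm_command([
  [0.03,[0,0,0],[-0.016,0.018,0.14]],
  [0.03,[0,0,0],[0,0,0.14]],
  [0.03,[0,0,0],[0,0,0.14]],
  [0.03,[0,0,0],[0,0,0.14]],
  [0.03,[0,0,0],[0,0,0.14]],
  [0.03,[0,0,0],[0,0,0.14]],
  [0.03,[0,0,0],[0,0,0.14]],
  [0.03,[0,0,0],[0,0,0.14]],
])

```text
time: 16.0
position: [0.4282, 0.4137, 0.2871]
tool_rot: [0.501, 0.865, -0.016, -0.01]
wrist_force: [0.1, 0.7, -0.2]
opening: 0.325
```

```bash
python3 -c "
from h import *
go(.4914,.1211,.25,5.6)"
```

```text
t 16.0 pos [0.4282 0.4137 0.2871] turn [-0.037  0.008  0.423] rows 3 each [-0.012  0.003  0.141] | shift [-0.2974  0.0344  0.0371] rows 7 each [-0.0425  0.0049  0.0053] op 0.325 F [ 0.1  0.7 -0.2]
```

Request:
arm_command([
  [0.06,[0,0,-0.004],[-0.018,0.004,0.14]],
  [0.06,[0,0,-0.004],[-0.018,0.004,0.14]],
  [0.06,[0,0,-0.002],[0,0,0.13]],
  [0.06,[-0.03,0.004,0],[0,0,0]],
  [0.06,[-0.045,0.005,0],[0,0,0]],
  [0.06,[-0.045,0.005,0],[0,0,0]],
  [0.06,[-0.045,0.005,0],[0,0,0]],
  [0.06,[-0.045,0.005,0],[0,0,0]],
])

```text
time: 16.8
position: [0.4663, 0.2015, 0.2819]
tool_rot: [0.673, 0.739, -0.01, -0.005]
wrist_force: [1.1, 0.5, 0.4]
opening: 0.641
```

```bash
python3 -c "
from h import *
go(.4914,.1211,.15,5.6)"
```

```text
t 16.8 pos [0.4663 0.2015 0.2819] turn [-0.021  0.007 -0.005] rows 1 each [-0.021  0.007 -0.005] | shift [-0.0824  0.0172  0.1319] rows 3 each [-0.0275  0.0057  0.044 ] op 0.641 F [1.1 0.5 0.4]
```

Request:
arm_command([
  [0.06,[-0.04,0.008,0.02],[-0.02,0.007,0]],
  [0.06,[-0.03,0.006,0.035],[0,0,0]],
  [0.06,[-0.01,0.003,0.04],[0,0,0]],
  [0.06,[0,0,0.03],[0,0,0]],
  [0.06,[0,0,0],[0,0,0]],
  [0.06,[0,0,0],[0,0,0]],
])

```text
time: 17.4
position: [0.487, 0.1138, 0.147]
tool_rot: [0.676, 0.737, -0.004, -0.003]
wrist_force: [0.2, -0.0, 0.3]
opening: 0.644
```

```bash
python3 -c "
from h import *
go(.4914,.1211,.056,5.6)
c=cap('wrist');save(c,'w15.png',sc=1.5)"
```

```text
t 17.4 pos [0.487  0.1138 0.147 ] turn [-0.01   0.    -0.012] rows 1 each [-0.01   0.    -0.012] | shift [0.0068 0.0051 0.091 ] rows 2 each [0.0034 0.0026 0.0455] op 0.644 F [ 0.2 -0.   0.3]
```

View pics/w15.png

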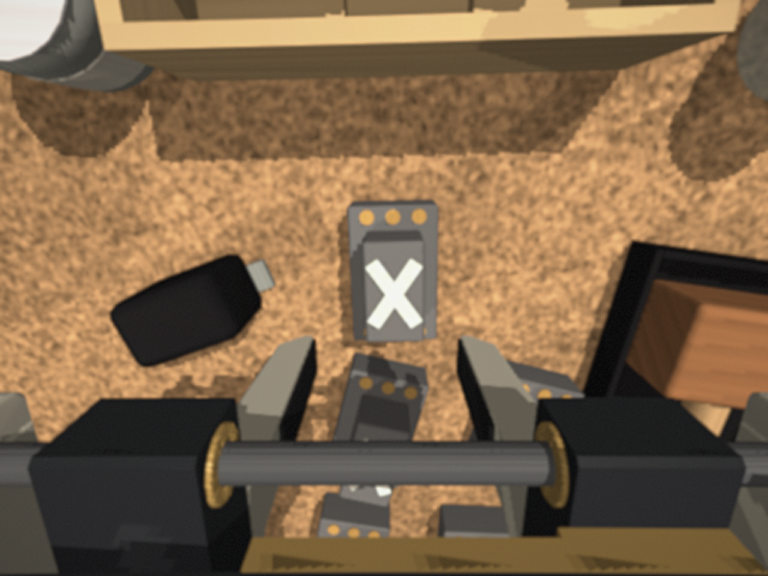

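Request:
arm_command([
  [0.06,[0.007,0.005,0.025],[-0.01,0,-0.01]],
  [0.06,[0,0,0.03],[0,0,0]],
  [0.06,[0,0,0.02],[0,0,0]],
  [0.06,[0,0,0.008],[0,0,0]],
  [0.06,[0,0,0],[0,0,0]],
])

```text
time: 17.95
position: [0.4955, 0.1244, 0.0687]
tool_rot: [0.671, 0.742, 0.005, 0.004]
wrist_force: [-0.4, 0.5, -0.5]
opening: 0.645
```

```bash
python3 -c "
from h import *
go(.4914,.1211,.056,5.6)"
```

```text
t 17.95 pos [0.4955 0.1244 0.0687] turn [ 0.013 -0.001  0.002] rows 1 each [ 0.013 -0.001  0.002] | shift [-0.0028 -0.0044  0.0127] rows 1 each [-0.0028 -0.0044  0.0127] op 0.645 F [-0.4  0.5 -0.5]
```

Request:
arm_command([
  [0.06,[-0.003,-0.004,0.008],[0.013,0,0]],
  [0.06,[0,0,0.004],[0,0,0]],
  [0.06,[0,0,0],[0,0,0]],
  [0.0,[0,0,0],[0,0,0]],
  [0.0,[0,0,0],[0,0,0]],
  [0.0,[0,0,0],[0,0,0]],
  [0.0,[0,0,0],[0,0,0]],
  [0.0,[0,0,0],[0,0,0]],
])

```text
time: 18.75
position: [0.4936, 0.1212, 0.0598]
tool_rot: [0.671, 0.742, 0.002, 0.001]
wrist_force: [0.8, 0.0, -2.6]
opening: 0.365
```

```bash
python3 -c "
from h import *
go(.404,.2957,.2,6.15)"
```

```text
t 18.75 pos [0.4936 0.1212 0.0598] turn [ 0.005 -0.001 -0.007] rows 1 each [ 0.005 -0.001 -0.007] | shift [ 0.1831 -0.0704 -0.1402] rows 4 each [ 0.0458 -0.0176 -0.035 ] op 0.365 F [ 0.8  0.  -2.6]
```

Request:
arm_command([
  [0.0,[0,0,-0.02],[0,0,0]],
  [0.0,[0,0,-0.04],[0,0,0]],
  [0.0,[0,0,-0.045],[0,0,0]],
  [0.0,[0.02,-0.008,-0.04],[0,0,0]],
  [0.0,[0.045,-0.018,-0.005],[0,0,0]],
  [0.0,[0.045,-0.018,-0.003],[0,0,0]],
  [0.0,[0.045,-0.018,-0.002],[0,0,0]],
  [0.0,[0.02,-0.008,0],[0,0,0]],
])

```text
time: 19.55
position: [0.4037, 0.2916, 0.2212]
tool_rot: [0.673, 0.739, 0.003, 0.0]
wrist_force: [0.9, -0.7, -1.4]
opening: 0.366
```

```bash
python3 -c "
from h import *
go(.404,.2957,.17,6.15)"
```

```text
t 19.55 pos [0.4037 0.2916 0.2212] turn [ 0.004 -0.003 -0.014] rows 1 each [ 0.004 -0.003 -0.014] | shift [0.0041 0.0008 0.0512] rows 2 each [0.002  0.0004 0.0256] op 0.366 F [ 0.9 -0.7 -1.4]
```

Request:
arm_command([
  [0.0,[0.002,0.0,0.02],[0.004,-0.003,-0.014]],
  [0.0,[0,0,0.02],[0,0,0]],
  [0.0,[0,0,0.01],[0,0,0]],
  [0.0,[0,0,0],[0,0,0]],
])

```text
time: 19.95
position: [0.4015, 0.2971, 0.1702]
tool_rot: [0.666, 0.746, 0.001, 0.0]
wrist_force: [0.1, -0.3, -1.2]
opening: 0.365
```

```bash
python3 -c "
from h import *
go(.404,.2957,.066,6.15)
c=cap('wrist');save(c,'w16.png',sc=1.5)"
```

```text
t 19.95 pos [0.4015 0.2971 0.1702] turn [ 0.001 -0.001  0.007] rows 1 each [ 0.001 -0.001  0.007] | shift [-0.0016  0.0024  0.1042] rows 3 each [-0.0005  0.0008  0.0347] op 0.365 F [ 0.1 -0.3 -1.2]
```

View pics/w16.png

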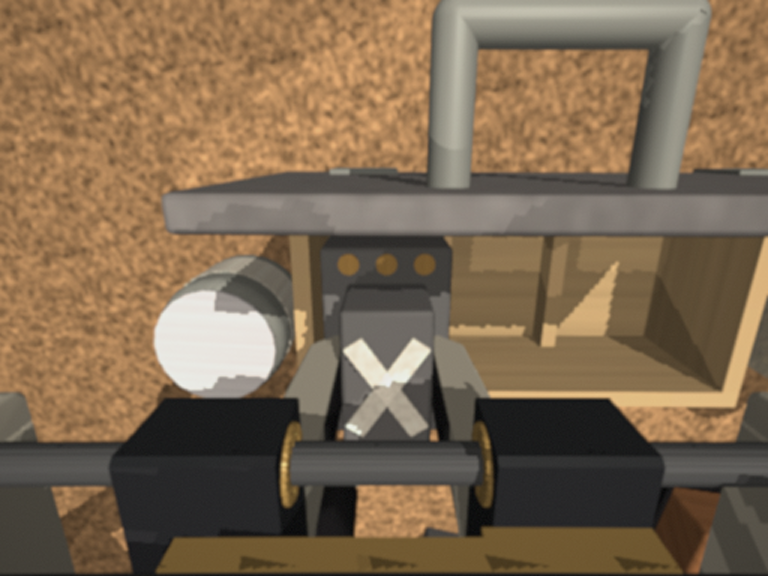

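Request:
arm_command([
  [0.0,[-0.001,0.002,0.02],[0,0,0.005]],
  [0.0,[0,0,0.03],[0,0,0]],
  [0.0,[0,0,0.025],[0,0,0]],
  [0.0,[0,0,0.01],[0,0,0]],
  [0.0,[0,0,0],[0,0,0]],
])

```text
time: 20.5
position: [0.408, 0.2971, 0.0881]
tool_rot: [0.669, 0.743, 0.005, 0.001]
wrist_force: [-1.0, -0.4, -0.7]
opening: 0.365
```

```bash
python3 -c "
from h import *
go(.404,.2957,.066,6.15)"
```

```text
t 20.5 pos [0.408  0.2971 0.0881] turn [ 0.009 -0.004 -0.002] rows 1 each [ 0.009 -0.004 -0.002] | shift [-0.001  -0.0041  0.0221] rows 1 each [-0.001  -0.0041  0.0221] op 0.365 F [-1.  -0.4 -0.7]
```

Request:
arm_command([
  [0.0,[-0.001,-0.005,0],[0.009,-0.004,0]],
  [0.0,[0,0,0],[0,0,0]],
])

```text
time: 20.7
position: [0.4037, 0.2958, 0.0901]
tool_rot: [0.669, 0.743, 0.001, 0.0]
wrist_force: [0.5, 0.1, -1.8]
opening: 0.364
```

```bash
python3 -c "
from h import *
go(.404,.2957,.066,6.15)"
```

```text
t 20.7 pos [0.4037 0.2958 0.0901] turn [ 0.002 -0.001 -0.002] rows 1 each [ 0.002 -0.001 -0.002] | shift [-0.0001  0.0003  0.0241] rows 1 each [-0.0001  0.0003  0.0241] op 0.364 F [ 0.5  0.1 -1.8]
```

Request:
arm_command([
  [0.0,[0,0,0.008],[0,0,0]],
  [0.0,[0,0,0.007],[0,0,0]],
  [0.0,[0,-0.001,0.005],[0,0,0]],
  [0.0,[0,0,0.002],[0,0,0]],
  [0.0,[0,0,0],[0,0,0]],
])

```text
time: 21.2
position: [0.4036, 0.2963, 0.0681]
tool_rot: [0.669, 0.743, 0.003, 0.001]
wrist_force: [-0.1, -0.2, -1.5]
opening: 0.362
```

Request:
arm_command([
  [0.0,[0,0,0.003],[0,0,0]],
  [0.0,[0,0,0],[0,0,0]],
])

```text
time: 21.4
position: [0.4039, 0.2967, 0.0656]
tool_rot: [0.669, 0.743, 0.003, 0.001]
wrist_force: [-0.8, -0.1, -1.3]
opening: 0.359
```

Request:
arm_command([
  [0.0,[0,0,0.002],[0,0,0]],
  [0.0,[0,0,0.001],[0,0,0]],
])

```text
time: 21.6
position: [0.4042, 0.2969, 0.0652]
tool_rot: [0.669, 0.743, 0.003, 0.001]
wrist_force: [-3.7, -3.8, 11.5]
opening: 0.36
```

Request:
arm_command([
  [0.042,[0,0,0],[0,0,0]],
  [0.042,[0,0,0],[0,0,0]],
  [0.042,[0,0,-0.01],[0,0,0]],
  [0.042,[0,0,-0.03],[0,0,0]],
  [0.042,[0,0,-0.04],[0,0,0]],
  [0.06,[0,0,-0.05],[0,0,0]],
  [0.06,[-0.045,0.01,-0.02],[0,0,0]],
  [0.06,[-0.045,0.01,0],[0,0,0]],
])

```text
time: 22.4
position: [0.4323, 0.211, 0.2231]
tool_rot: [0.666, 0.746, 0.004, 0.002]
wrist_force: [1.5, 0.6, -0.3]
opening: 0.632
```

```bash
python3 -c "
from h import *
housings()
go(.4885,.0033,.15,-9.4)
c=cap('wrist');save(c,'w17.png',sc=1)"
```

```text
tag px [126.1 117.6] area 59 ext 0.38 P [0.7415 0.4307 0.066 ] yawPCA 108.5 rect 116.5 [32. 40.] 75
tag px [386.4 133. ] area 58 ext 0.45 P [ 0.7178 -0.4214  0.066 ] yawPCA 172.9 rect 166.1 [28. 38.] 63
tag px [336.6 142.2] area 29 ext 0.48 P [ 0.6799 -0.2555  0.066 ] yawPCA 24.9 rect 14.8 [153. 101.] 451
tag px [254.5 164.9] area 73 ext 0.47 P [0.5962 0.0075 0.066 ] yawPCA 79.2 rect 79.6 [87. 58.] 401
tag px [296.9 171.3] area 74 ext 0.74 P [ 0.5797 -0.1277  0.066 ] yawPCA 92.5 rect 91.9 [56. 89.] 408
tag px [254.9 198.3] area 75 ext 0.52 P [0.489  0.0033 0.066 ] yawPCA 80.4 rect 81.0 [88. 56.] 406
tag px [296.4 203.9] area 75 ext 0.75 P [ 0.4751 -0.1276  0.066 ] yawPCA 85.6 rect 84.5 [89. 56.] 415
t 22.45 pos [0.4339 0.2061 0.2224] turn [ 0.007 -0.002  0.274] rows 2 each [ 0.004 -0.001  0.137] | shift [-0.1911  0.087   0.0724] rows 4 each [-0.0478  0.0217  0.0181] op 0.642 F [ 3.3 -1.5  1.1]
```

View pics/w17.png

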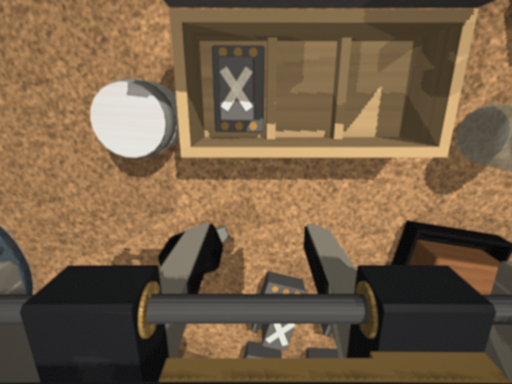

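Request:
arm_command([
  [0.06,[0,0,-0.002],[0.004,0,0.135]],
  [0.06,[0,0,-0.002],[0.003,0,0.135]],
  [0.06,[-0.04,0.018,0.01],[0,0,0]],
  [0.06,[-0.045,0.021,0.015],[0,0,0]],
  [0.06,[-0.045,0.021,0.015],[0,0,0]],
  [0.06,[-0.04,0.018,0.02],[0,0,0]],
  [0.06,[-0.01,0.005,0.01],[0,0,0]],
  [0.06,[0,0,0],[0,0,0]],
])

```text
time: 23.3
position: [0.4843, 0.0149, 0.1561]
tool_rot: [0.767, 0.642, 0.003, -0.001]
wrist_force: [-0.4, 0.8, 0.1]
opening: 0.641
```

```bash
python3 -c "
from h import *
go(.4888,.0033,.09,-9.2)"
```

```text
t 23.3 pos [0.4843 0.0149 0.1561] turn [ 0.002 -0.006 -0.017] rows 1 each [ 0.002 -0.006 -0.017] | shift [-0.0107  0.0063  0.0661] rows 2 each [-0.0054  0.0032  0.0331] op 0.641 F [-0.4  0.8  0.1]
```

Request:
arm_command([
  [0.06,[-0.01,0.006,0.02],[0,-0.005,-0.017]],
  [0.06,[0,0,0.025],[0,0,0]],
  [0.06,[0,0,0.015],[0,0,0]],
  [0.06,[0,0,0],[0,0,0]],
])

```text
time: 23.7
position: [0.4896, 0.009, 0.0972]
tool_rot: [0.76, 0.649, 0.002, 0.001]
wrist_force: [0.2, -0.3, -0.1]
opening: 0.645
```

```bash
python3 -c "
from h import *
go(.4888,.0033,.059,-9.2)
c=cap('wrist');save(c,'w18.png',sc=1)"
```

```text
t 23.7 pos [0.4896 0.009  0.0972] turn [ 0.005 -0.002  0.003] rows 1 each [ 0.005 -0.002  0.003] | shift [-0.0058  0.0001  0.0382] rows 1 each [-0.0058  0.0001  0.0382] op 0.645 F [ 0.2 -0.3 -0.1]
```

View pics/w18.png

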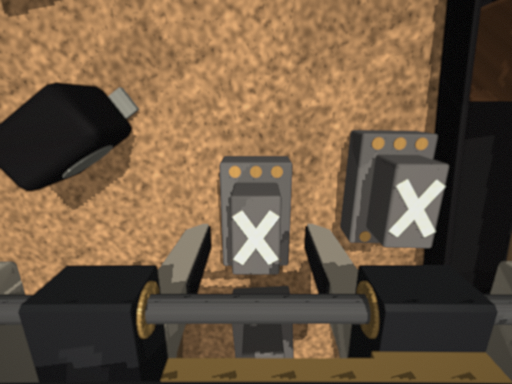

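Request:
arm_command([
  [0.06,[-0.005,0,0.015],[0.005,0,0]],
  [0.06,[0,0,0.013],[0,0,0]],
  [0.06,[0,0,0.006],[0,0,0]],
  [0.06,[0,0,0],[0,0,0]],
])

```text
time: 24.15
position: [0.4905, 0.0055, 0.0639]
tool_rot: [0.76, 0.65, 0.002, 0.001]
wrist_force: [-0.3, -0.2, 0.6]
opening: 0.647
```

```bash
python3 -c "
from h import *
go(.4888,.0033,.059,-9.2)"
```

```text
t 24.15 pos [0.4905 0.0055 0.0639] turn [ 0.004 -0.002  0.006] rows 1 each [ 0.004 -0.002  0.006] | shift [-0.0025 -0.0014  0.0049] rows 1 each [-0.0025 -0.0014  0.0049] op 0.647 F [-0.3 -0.2  0.6]
```

Request:
arm_command([
  [0.06,[-0.002,-0.001,0.004],[0,0,0]],
  [0.0,[0,0,0],[0,0,0]],
  [0.0,[0,0,0],[0,0,0]],
  [0.0,[0,0,0],[0,0,0]],
  [0.0,[0,0,0],[0,0,0]],
  [0.0,[0,0,0],[0,0,0]],
  [0.0,[0,0,-0.015],[0,0,0]],
  [0.0,[0,0,-0.02],[0,0,0]],
])

```text
time: 24.95
position: [0.4879, 0.0034, 0.0942]
tool_rot: [0.76, 0.65, 0.001, -0.001]
wrist_force: [-0.0, -0.6, -1.1]
opening: 0.366
```

```bash
python3 -c "
from h import *
go(.4805,.3045,.21,6.15)"
```

```text
t 24.95 pos [0.4879 0.0034 0.0942] turn [ 0.    -0.002 -0.263] rows 2 each [ 0.    -0.001 -0.131] | shift [ 0.3001  0.0249 -0.1158] rows 7 each [ 0.0429  0.0036 -0.0165] op 0.366 F [-0.  -0.6 -1.1]
```

Request:
arm_command([
  [0.0,[0,0,-0.04],[0,0,-0.13]],
  [0.0,[0,0,-0.045],[0,0,-0.13]],
  [0.0,[0.03,0.003,-0.03],[0,0,0]],
  [0.0,[0.045,0.004,-0.005],[0,0,0]],
  [0.0,[0.045,0.004,-0.002],[0,0,0]],
  [0.0,[0.045,0.004,-0.002],[0,0,0]],
  [0.0,[0.045,0.004,-0.002],[0,0,0]],
  [0.0,[0.045,0.004,0],[0,0,0]],
])

```text
time: 25.75
position: [0.482, 0.2642, 0.2298]
tool_rot: [0.668, 0.744, 0.003, 0.001]
wrist_force: [0.8, -0.5, -1.2]
opening: 0.367
```

```bash
python3 -c "
from h import *
go(.4805,.3045,.15,6.15)"
```

```text
t 25.75 pos [0.482  0.2642 0.2298] turn [ 0.007 -0.003  0.001] rows 1 each [ 0.007 -0.003  0.001] | shift [0.0402 0.0029 0.0798] rows 2 each [0.0201 0.0014 0.0399] op 0.367 F [ 0.8 -0.5 -1.2]
```

Request:
arm_command([
  [0.0,[0.025,0.002,0.005],[0.007,0,0]],
  [0.0,[0.01,0.001,0.01],[0,0,0]],
  [0.0,[0,0,0.02],[0,0,0]],
  [0.0,[0,0,0.02],[0,0,0]],
  [0.0,[0,0,0],[0,0,0]],
])

```text
time: 26.25
position: [0.4793, 0.3049, 0.1716]
tool_rot: [0.665, 0.747, 0.001, -0.001]
wrist_force: [0.1, -0.9, -1.1]
opening: 0.364
```

```bash
python3 -c "
from h import *
go(.4805,.3045,.095,6.15)"
```

```text
t 26.25 pos [0.4793 0.3049 0.1716] turn [-0.    -0.003  0.008] rows 1 each [-0.    -0.003  0.008] | shift [-0.0005  0.0011  0.0766] rows 2 each [-0.0002  0.0006  0.0383] op 0.364 F [ 0.1 -0.9 -1.1]
```

Request:
arm_command([
  [0.0,[0,0.001,0.025],[0,0,0.006]],
  [0.0,[0,0,0.028],[0,0,0]],
  [0.0,[0,0,0.017],[0,0,0]],
  [0.0,[0,0,0],[0,0,0]],
  [0.0,[0,0,0],[0,0,0]],
])

```text
time: 26.75
position: [0.4824, 0.3026, 0.1027]
tool_rot: [0.669, 0.743, 0.002, -0.0]
wrist_force: [-0.0, -0.7, -1.0]
opening: 0.361
```

```bash
python3 -c "
from h import *
go(.4805,.3045,.066,6.15)"
```

```text
t 26.75 pos [0.4824 0.3026 0.1027] turn [ 0.002 -0.003 -0.002] rows 1 each [ 0.002 -0.003 -0.002] | shift [ 0.0021 -0.0017  0.0367] rows 1 each [ 0.0021 -0.0017  0.0367] op 0.361 F [-0.  -0.7 -1. ]
```

Request:
arm_command([
  [0.0,[0.002,-0.002,0.005],[0.002,-0.002,0]],
  [0.0,[0,0,0.01],[0,0,0]],
  [0.0,[0,0,0.01],[0,0,0]],
  [0.0,[0,0,0.006],[0,0,0]],
  [0.0,[0,0,0],[0,0,0]],
])

```text
time: 27.25
position: [0.4815, 0.3049, 0.0723]
tool_rot: [0.669, 0.743, 0.002, 0.001]
wrist_force: [-0.6, -0.6, -1.6]
opening: 0.366
```

Request:
arm_command([
  [0.0,[0,0,0.003],[0,0,0]],
  [0.0,[0,0,0.002],[0,0,0]],
])

```text
time: 27.45
position: [0.4817, 0.305, 0.067]
tool_rot: [0.669, 0.743, 0.003, 0.001]
wrist_force: [-0.8, -0.6, -0.8]
opening: 0.367
```

Request:
arm_command([
  [0.0,[0,0,0.002],[0,0,0]],
  [0.0,[0,0,0.001],[0,0,0]],
])

```text
time: 27.65
position: [0.4818, 0.3051, 0.0662]
tool_rot: [0.669, 0.743, 0.002, 0.001]
wrist_force: [-4.9, -2.7, 12.0]
opening: 0.365
```

Request:
arm_command([
  [0.045,[0,0,0],[0,0,0]],
  [0.045,[0,0,0],[0,0,0]],
  [0.045,[0,0,-0.01],[0,0,0]],
  [0.045,[0,0,-0.03],[0,0,0]],
  [0.045,[0,0,-0.04],[0,0,0]],
  [0.06,[0,0,-0.05],[0,0,0]],
  [0.06,[-0.045,0.01,-0.02],[0,0,0]],
  [0.06,[-0.045,0.01,0],[0,0,0]],
])

```text
time: 28.45
position: [0.5102, 0.2197, 0.225]
tool_rot: [0.666, 0.746, 0.004, 0.001]
wrist_force: [1.2, -0.7, -0.4]
opening: 0.637
```

```bash
python3 -c "
from h import *
housings()
go(.5962,.0076,.15,-10.5)
c=cap('wrist');save(c,'w19.png',sc=1)"
```

```text
tag px [126.1 117.6] area 59 ext 0.38 P [0.7417 0.4308 0.066 ] yawPCA 111.1 rect 116.5 [32. 40.] 76
tag px [386.4 133. ] area 58 ext 0.45 P [ 0.7178 -0.4214  0.066 ] yawPCA 172.9 rect 166.1 [28. 38.] 63
tag px [254.4 164.9] area 74 ext 0.48 P [0.5962 0.0077 0.066 ] yawPCA 77.5 rect 79.6 [88. 57.] 396
tag px [296.8 185.3] area 78 ext 0.78 P [ 0.5346 -0.1282  0.066 ] yawPCA 0.4 rect 178.9 [ 90. 116.] 842
tag px [296.4 204. ] area 74 ext 0.82 P [ 0.4749 -0.1276  0.066 ] yawPCA 0.4 rect 178.9 [ 90. 116.] 842
t 28.5 pos [0.5119 0.2144 0.2243] turn [ 0.007 -0.002  0.292] rows 3 each [ 0.002 -0.001  0.097] | shift [-0.188   0.1206  0.0743] rows 4 each [-0.047   0.0301  0.0186] op 0.642 F [ 3.1 -4.7  1.2]
```

View pics/w19.png

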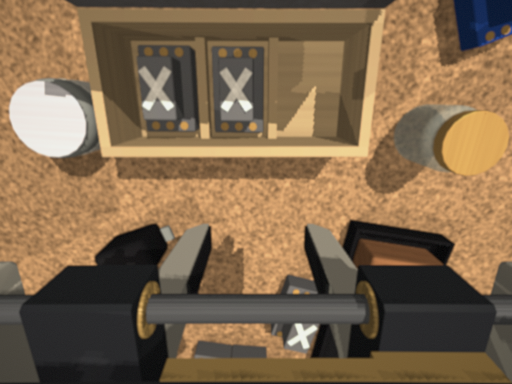

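Request:
arm_command([
  [0.06,[0,0,-0.002],[0.004,0,0.14]],
  [0.06,[0,0,-0.002],[0.003,0,0.14]],
  [0.06,[-0.04,0.026,0.01],[0,0,0.01]],
  [0.06,[-0.045,0.028,0.015],[0,0,0]],
  [0.06,[-0.045,0.028,0.015],[0,0,0]],
  [0.06,[-0.04,0.026,0.02],[0,0,0]],
  [0.06,[-0.01,0.006,0.01],[0,0,0]],
  [0.06,[0,0,0],[0,0,0]],
])

```text
time: 29.35
position: [0.5872, 0.0226, 0.1615]
tool_rot: [0.773, 0.634, 0.003, -0.001]
wrist_force: [-0.6, 0.1, 0.9]
opening: 0.646
```

```bash
python3 -c "
from h import *
go(.5962,.0076,.097,-10.5)"
```

```text
t 29.35 pos [0.5872 0.0226 0.1615] turn [ 0.002 -0.006 -0.014] rows 1 each [ 0.002 -0.006 -0.014] | shift [-0.0131  0.0115  0.0645] rows 2 each [-0.0066  0.0058  0.0322] op 0.646 F [-0.6  0.1  0.9]
```

Request:
arm_command([
  [0.06,[-0.013,0.011,0.02],[0,-0.005,-0.014]],
  [0.06,[0,0,0.025],[0,0,0]],
  [0.06,[0,0,0.015],[0,0,0]],
  [0.06,[0,0,0],[0,0,0]],
])

```text
time: 29.75
position: [0.5961, 0.0129, 0.103]
tool_rot: [0.768, 0.641, 0.002, 0.001]
wrist_force: [0.2, -0.1, -0.1]
opening: 0.646
```

```bash
python3 -c "
from h import *
go(.5962,.0076,.06,-10.5)
c=cap('wrist');save(c,'w20.png',sc=1)"
```

```text
t 29.75 pos [0.5961 0.0129 0.103 ] turn [ 0.005 -0.002  0.004] rows 1 each [ 0.005 -0.002  0.004] | shift [-0.0052  0.001   0.043 ] rows 1 each [-0.0052  0.001   0.043 ] op 0.646 F [ 0.2 -0.1 -0.1]
```

View pics/w20.png

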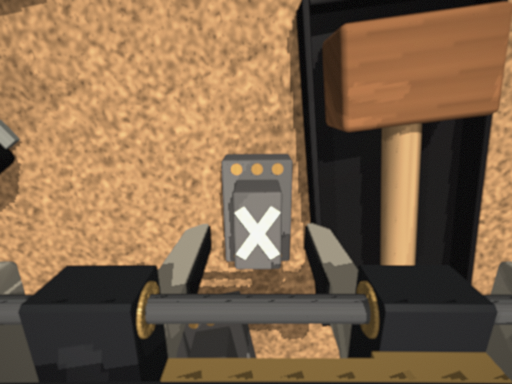

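Request:
arm_command([
  [0.05,[-0.005,0.001,0.015],[0.005,0,0]],
  [0.05,[0,0,0.014],[0,0,0]],
  [0.05,[0,0,0.008],[0,0,0]],
  [0.05,[0,0,0],[0,0,0]],
])

```text
time: 30.2
position: [0.5979, 0.009, 0.0667]
tool_rot: [0.767, 0.641, 0.002, 0.001]
wrist_force: [0.2, 0.4, 0.3]
opening: 0.535
```

```bash
python3 -c "
from h import *
go(.5962,.0076,.06,-10.5)"
```

```text
t 30.2 pos [0.5979 0.009  0.0667] turn [ 0.004 -0.003  0.005] rows 1 each [ 0.004 -0.003  0.005] | shift [-0.0016 -0.0014  0.0067] rows 1 each [-0.0016 -0.0014  0.0067] op 0.535 F [0.2 0.4 0.3]
```

Request:
arm_command([
  [0.05,[-0.002,-0.001,0.006],[0,0,0]],
  [0.0,[0,0,0],[0,0,0]],
  [0.0,[0,0,0],[0,0,0]],
  [0.0,[0,0,0],[0,0,0]],
  [0.0,[0,0,0],[0,0,0]],
  [0.0,[0,0,0],[0,0,0]],
  [0.0,[0,0,-0.015],[0,0,0]],
  [0.0,[0,0,-0.02],[0,0,0]],
])

```text
time: 31.0
position: [0.5951, 0.007, 0.0953]
tool_rot: [0.767, 0.641, 0.001, -0.001]
wrist_force: [0.3, -0.7, -2.4]
opening: 0.362
```

```bash
python3 -c "
from h import *
go(.557,.3123,.21,6.15)"
```

```text
t 31.0 pos [0.5951 0.007  0.0953] turn [ 0.    -0.002 -0.286] rows 2 each [ 0.    -0.001 -0.143] | shift [ 0.3077 -0.0052 -0.1147] rows 7 each [ 0.044  -0.0007 -0.0164] op 0.362 F [ 0.3 -0.7 -2.4]
```

Request:
arm_command([
  [0.0,[0,0,-0.04],[0,0,-0.142]],
  [0.0,[0,0,-0.045],[0,0,-0.142]],
  [0.0,[0.03,0,-0.03],[0,0,0]],
  [0.0,[0.045,-0.001,-0.005],[0,0,0]],
  [0.0,[0.045,-0.001,-0.002],[0,0,0]],
  [0.0,[0.045,-0.001,-0.002],[0,0,0]],
  [0.0,[0.045,-0.001,-0.002],[0,0,0]],
  [0.0,[0.045,-0.001,0],[0,0,0]],
])

```text
time: 31.8
position: [0.5608, 0.2633, 0.2411]
tool_rot: [0.667, 0.745, 0.006, 0.004]
wrist_force: [-0.2, 0.5, -1.0]
opening: 0.364
```

```bash
python3 -c "
from h import *
go(.557,.3123,.16,6.15)"
```

```text
t 31.8 pos [0.5608 0.2633 0.2411] turn [ 0.015 -0.002  0.003] rows 1 each [ 0.015 -0.002  0.003] | shift [0.0491 0.0014 0.0811] rows 2 each [0.0246 0.0007 0.0405] op 0.364 F [-0.2  0.5 -1. ]
```

Request:
arm_command([
  [0.0,[0.03,0.001,0.005],[0.015,0,0]],
  [0.0,[0.014,0,0.015],[0,0,0]],
  [0.0,[0,0,0.025],[0,0,0]],
  [0.0,[0,0,0.02],[0,0,0]],
  [0.0,[0,0,0],[0,0,0]],
])

```text
time: 32.3
position: [0.5547, 0.3138, 0.1773]
tool_rot: [0.664, 0.747, 0.003, -0.0]
wrist_force: [0.2, -0.9, -1.1]
opening: 0.364
```

```bash
python3 -c "
from h import *
go(.557,.3123,.095,6.15)"
```

```text
t 32.3 pos [0.5547 0.3138 0.1773] turn [ 0.004 -0.004  0.01 ] rows 1 each [ 0.004 -0.004  0.01 ] | shift [-0.0017  0.0021  0.0823] rows 2 each [-0.0009  0.001   0.0412] op 0.364 F [ 0.2 -0.9 -1.1]
```

Request:
arm_command([
  [0.0,[0,0.001,0.025],[0.003,0,0.008]],
  [0.0,[0,0,0.028],[0,0,0]],
  [0.0,[0,0,0.02],[0,0,0]],
  [0.0,[0,0,0],[0,0,0]],
  [0.0,[0,0,0],[0,0,0]],
])

```text
time: 32.8
position: [0.5585, 0.3117, 0.1075]
tool_rot: [0.669, 0.744, 0.004, 0.0]
wrist_force: [0.7, -0.4, -1.8]
opening: 0.365
```

```bash
python3 -c "
from h import *
go(.557,.3123,.066,6.15)"
```

```text
t 32.8 pos [0.5585 0.3117 0.1075] turn [ 0.006 -0.005 -0.002] rows 1 each [ 0.006 -0.005 -0.002] | shift [ 0.0008 -0.0014  0.0415] rows 1 each [ 0.0008 -0.0014  0.0415] op 0.365 F [ 0.7 -0.4 -1.8]
```

Request:
arm_command([
  [0.0,[0.001,-0.002,0.008],[0.005,-0.004,0]],
  [0.0,[0,0,0.012],[0,0,0]],
  [0.0,[0,0,0.01],[0,0,0]],
  [0.0,[0,0,0.006],[0,0,0]],
  [0.0,[0,0,0],[0,0,0]],
])

```text
time: 33.3
position: [0.5579, 0.3128, 0.0722]
tool_rot: [0.669, 0.743, 0.002, 0.001]
wrist_force: [-0.4, -0.3, -1.0]
opening: 0.364
```

Request:
arm_command([
  [0.0,[0,0,0.003],[0,0,0]],
  [0.0,[0,0,0.002],[0,0,0]],
])

```text
time: 33.5
position: [0.5581, 0.313, 0.0671]
tool_rot: [0.669, 0.743, 0.003, 0.001]
wrist_force: [-0.7, 0.9, -1.3]
opening: 0.361
```

Request:
arm_command([
  [0.0,[0,0,0.002],[0,0,0]],
  [0.0,[0,0,0.002],[0,0,0]],
])

```text
time: 33.7
position: [0.5583, 0.313, 0.0664]
tool_rot: [0.669, 0.743, 0.003, 0.001]
wrist_force: [-10.9, -5.6, 26.1]
opening: 0.364
```

Request:
arm_command([
  [0.042,[0,0,0],[0,0,0]],
  [0.042,[0,0,0],[0,0,0]],
  [0.042,[0,0,-0.01],[0,0,0]],
  [0.042,[0,0,-0.03],[0,0,0]],
  [0.042,[0,0,-0.04],[0,0,0]],
  [0.045,[0,0,-0.05],[0,0,0]],
  [0.045,[-0.045,0,-0.02],[0,0,0]],
  [0.045,[-0.045,0,0],[0,0,0]],
])

```text
time: 34.5
position: [0.5672, 0.2254, 0.2259]
tool_rot: [0.667, 0.745, 0.005, 0.002]
wrist_force: [0.4, -1.3, -0.9]
opening: 0.486
```

```bash
python3 -c "
from h import *
c=housings();save(c,'t21.png',(240,130,400,250),5)
c=cap('wrist');save(c,'w21.png',sc=1)
c=cap('scene');save(c,'s21.png',(300,100,450,280),3.3)
"
```

```text
tag px [126.2 117.6] area 62 ext 0.4 P [0.7415 0.4305 0.066 ] yawPCA 112.3 rect 116.5 [32. 40.] 75
tag px [386.4 133. ] area 58 ext 0.45 P [ 0.7178 -0.4214  0.066 ] yawPCA 172.9 rect 166.1 [28. 38.] 63
tag px [296.8 185.3] area 79 ext 0.79 P [ 0.5344 -0.1282  0.066 ] yawPCA 0.1 rect 179.0 [ 90. 116.] 847
tag px [296.4 204. ] area 74 ext 0.82 P [ 0.4749 -0.1276  0.066 ] yawPCA 0.1 rect 179.0 [ 90. 116.] 847
```

View pics/w21.png

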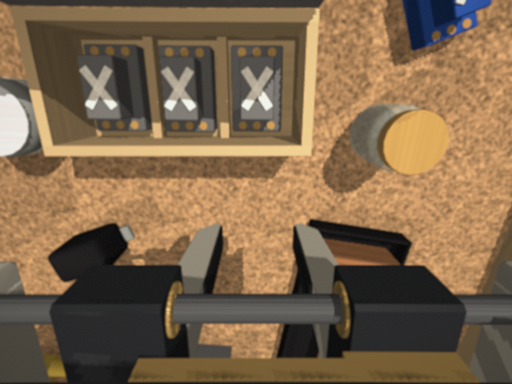

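View pics/t21.png

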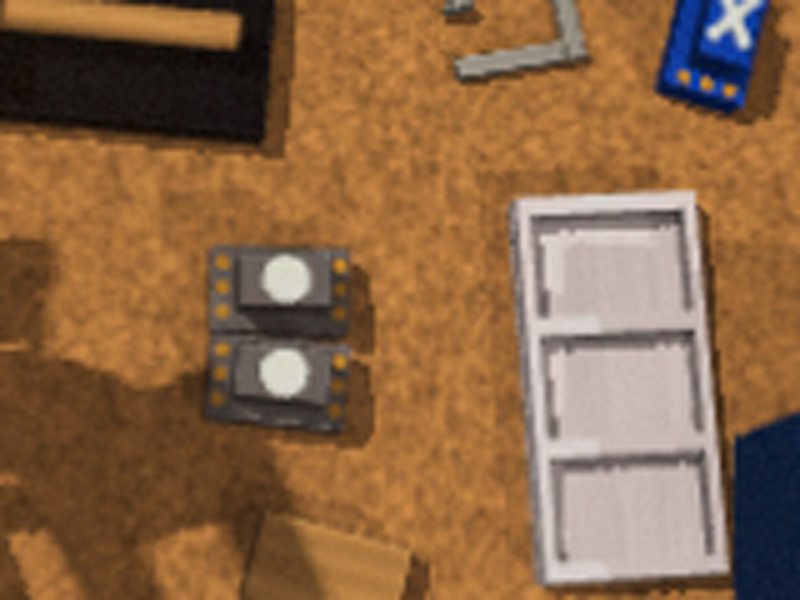

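View pics/s21.png

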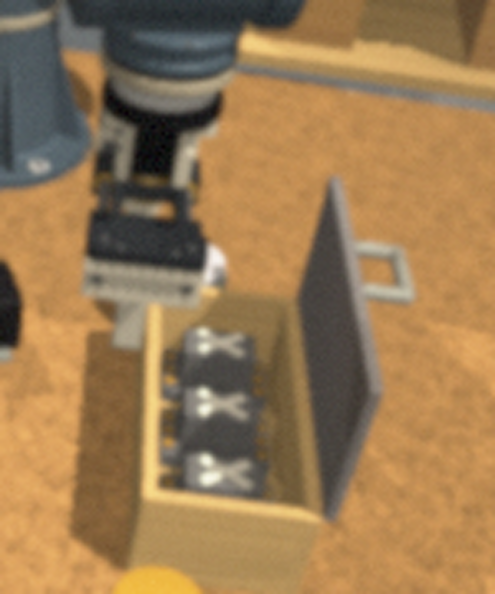

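```bash
python3 -c "
from h import *
go(.535,-.128,.16,0.5)"
```

```text
t 34.65 pos [0.5668 0.2238 0.2234] turn [ 0.006 -0.002  0.098] rows 1 each [ 0.006 -0.002  0.098] | shift [-0.3515 -0.0349  0.0634] rows 8 each [-0.0439 -0.0044  0.0079] op 0.485 F [ 0.4 -0.2  0.3]
```

Request:
arm_command([
  [0.045,[0,0,-0.001],[0.006,0,0.09]],
  [0.045,[-0.04,-0.004,0.0],[0,0,0]],
  [0.045,[-0.048,-0.005,0.005],[0,0,0]],
  [0.045,[-0.048,-0.005,0.008],[0,0,0]],
  [0.045,[-0.048,-0.005,0.008],[0,0,0]],
  [0.045,[-0.048,-0.005,0.01],[0,0,0]],
  [0.045,[-0.048,-0.005,0.01],[0,0,0]],
  [0.045,[-0.04,-0.004,0.01],[0,0,0]],
])

```text
time: 35.45
position: [0.5396, -0.0967, 0.1727]
tool_rot: [0.698, 0.716, 0.003, -0.0]
wrist_force: [1.3, 0.8, -0.5]
opening: 0.49
```

```bash
python3 -c "
from h import *
go(.535,-.128,.12,0.5)"
```

```text
t 35.45 pos [ 0.5396 -0.0967  0.1727] turn [ 0.004 -0.005  0.016] rows 1 each [ 0.004 -0.005  0.016] | shift [-0.0313 -0.0049  0.0527] rows 2 each [-0.0156 -0.0024  0.0263] op 0.49 F [ 1.3  0.8 -0.5]
```

Request:
arm_command([
  [0.045,[-0.015,-0.002,0.015],[0.004,-0.004,0.016]],
  [0.045,[-0.004,-0.001,0.015],[0,0,0]],
  [0.043,[0,0,0.01],[0,0,0]],
  [0.043,[0,0,0],[0,0,0]],
  [0.043,[0,0,0],[0,0,0]],
])

```text
time: 35.95
position: [0.5373, -0.1164, 0.1293]
tool_rot: [0.706, 0.709, -0.0, -0.001]
wrist_force: [0.3, -0.5, 0.4]
opening: 0.465
```

```bash
python3 -c "
from h import *
go(.535,-.128,.06,0.5)
c=cap('wrist');save(c,'w22.png',sc=1.5)"
```

```text
t 35.95 pos [ 0.5373 -0.1164  0.1293] turn [-0.003 -0.002 -0.004] rows 1 each [-0.003 -0.002 -0.004] | shift [-0.0116 -0.0024  0.0693] rows 2 each [-0.0058 -0.0012  0.0346] op 0.465 F [ 0.3 -0.5  0.4]
```

View pics/w22.png

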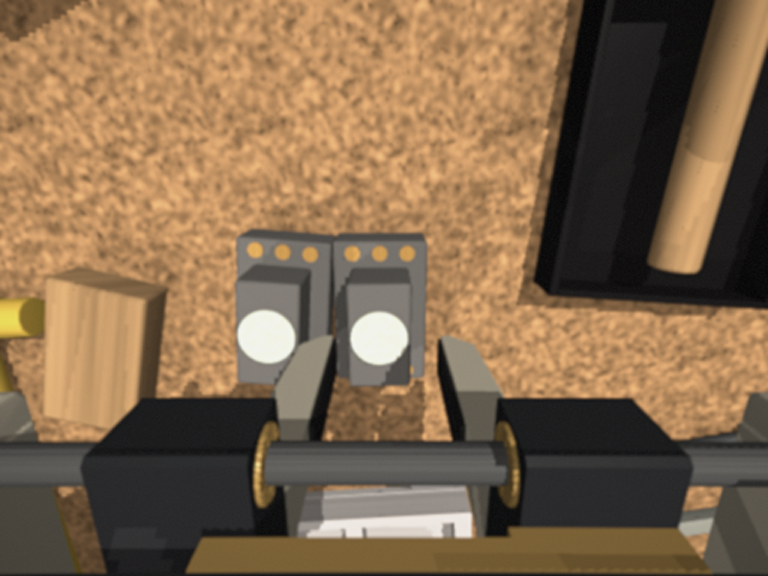

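```bash
python3 -c "
from h import *
c=cap('wrist')
W=lambda u,v,z:np.round(onz(c,(u+.5)/1.5-.5,(v+.5)/1.5-.5,z),4)
print(W(378,338,.066),W(266,337,.066))
print('edge',W(334,240,.03),W(426,236,.03),W(425,375,.03))
go(.535,-.128,.06,0.5)"
```

```text
[ 0.5331 -0.128   0.066 ] [ 0.4738 -0.1277  0.066 ]
edge [ 0.5069 -0.0827  0.03  ] [ 0.5601 -0.08    0.03  ] [ 0.5623 -0.17    0.03  ]
t 36.05 pos [ 0.5374 -0.1166  0.1296] turn [-0.002 -0.001 -0.004] rows 1 each [-0.002 -0.001 -0.004] | shift [-0.0114 -0.0025  0.0696] rows 2 each [-0.0057 -0.0012  0.0348] op 0.461 F [-0.3 -0.2  0.9]
```

Request:
arm_command([
  [0.043,[-0.011,-0.003,0.01],[0,0,-0.012]],
  [0.043,[0,0,0.015],[0,0,0]],
  [0.043,[0,0,0.005],[0,0,0]],
  [0.043,[0,0,0],[0,0,0]],
  [0.043,[0,0,0],[0,0,0]],
])

```text
time: 36.55
position: [0.5367, -0.1261, 0.1022]
tool_rot: [0.7, 0.714, 0.001, 0.001]
wrist_force: [0.2, -0.1, 0.4]
opening: 0.466
```

```bash
python3 -c "
from h import *
go(.5345,-.128,.06,1)"
```

```text
t 36.55 pos [ 0.5367 -0.1261  0.1022] turn [0.003 0.    0.003] rows 1 each [0.003 0.    0.003] | shift [-0.0018 -0.0022  0.0422] rows 1 each [-0.0018 -0.0022  0.0422] op 0.466 F [ 0.2 -0.1  0.4]
```

Request:
arm_command([
  [0.043,[-0.002,-0.002,0.004],[0,0,0]],
  [0.043,[0,0,0.005],[0,0,0]],
  [0.043,[0,0,0.003],[0,0,0]],
  [0.043,[0,0,0],[0,0,0]],
])

```text
time: 36.95
position: [0.5353, -0.1282, 0.0907]
tool_rot: [0.7, 0.714, 0.002, 0.002]
wrist_force: [-0.2, -0.5, 0.2]
opening: 0.465
```

```bash
python3 -c "
from h import *
go(.5345,-.128,.06,1)"
```

```text
t 36.95 pos [ 0.5353 -0.1282  0.0907] turn [0.005 0.001 0.003] rows 1 each [0.005 0.001 0.003] | shift [ 0.0002 -0.0008  0.0307] rows 1 each [ 0.0002 -0.0008  0.0307] op 0.465 F [-0.2 -0.5  0.2]
```

Request:
arm_command([
  [0.043,[0,-0.001,0.007],[0.004,0,0]],
  [0.043,[0,0,0.008],[0,0,0]],
  [0.043,[0,0,0.008],[0,0,0]],
  [0.043,[0,0,0.005],[0,0,0]],
  [0.043,[0,0,0],[0,0,0]],
])

```text
time: 37.45
position: [0.534, -0.1282, 0.0597]
tool_rot: [0.7, 0.714, -0.0, 0.0]
wrist_force: [0.2, -0.5, 0.0]
opening: 0.461
```

```bash
python3 -c "
from h import *
go(.5345,-.128,.06,1)"
```

```text
t 37.45 pos [ 0.534  -0.1282  0.0597] turn [0.    0.001 0.003] rows 1 each [0.    0.001 0.003] | shift [ 0.0002  0.0005 -0.0003] rows 1 each [ 0.0002  0.0005 -0.0003] op 0.461 F [ 0.2 -0.5  0. ]
```

Request:
arm_command([
  [0.0,[0,0,0],[0,0,0]],
  [0.0,[0,0,0],[0,0,0]],
  [0.0,[0,0,0],[0,0,0]],
  [0.0,[0,0,0],[0,0,0]],
  [0.0,[0,0,-0.02],[0,0,0]],
  [0.0,[0,0,-0.03],[0,0,0]],
  [0.0,[0,0,-0.03],[0,0,0]],
  [0.0,[0,0,0],[0,0,0]],
])

```text
time: 38.25
position: [0.5335, -0.128, 0.1419]
tool_rot: [0.7, 0.714, -0.001, -0.0]
wrist_force: [0.5, 0.6, -1.7]
opening: 0.362
```

```bash
python3 -c "
from h import *
c=cap('top')
B=lambda u,v,z:onz(c,240+(u+.5)/5-.5,130+(v+.5)/5-.5,z)
P=np.array([B(*p,.028) for p in[(513,203),(693,192),(728,575),(543,587)]])
print(P.round(4),P.mean(0).round(4))
print(np.linalg.norm(P[0]-P[1]),np.linalg.norm(P[1]-P[2]),np.linalg.norm(P[3]-P[0]))
for a,b in((3,0),(2,1)): d=P[b]-P[a];print(np.degrees(np.arctan2(d[1],d[0])))
# inner rims of nests
for q in ([(530,215),(683,207),(692,330),(538,335)],[(541,338),(693,332),(702,448),(548,460)],[(550,462),(702,456),(712,570),(558,578)]):
  Q=np.array([B(*p,.028) for p in q]);print(Q.mean(0).round(4),np.linalg.norm(Q[0]-Q[1]),np.linalg.norm(Q[3]-Q[0]))
s=cap('scene');save(s,'s23.png',(100,150,260,270),5)
housings()
print(read_state()['opening'],read_state()['position'])
"
```

```text
[[ 0.5962 -0.2808  0.028 ]
 [ 0.6077 -0.4016  0.028 ]
 [ 0.3559 -0.4215  0.028 ]
 [ 0.3458 -0.3002  0.028 ]] [ 0.4764 -0.351   0.028 ]
0.12130168355752467 0.25259998032927267 0.2511702255767924
4.422001958922394
4.533952081291078
[ 0.5526 -0.3458  0.028 ] 0.10293024026764866 0.07963653625321096
[ 0.4717 -0.3519  0.028 ] 0.1012830292924543 0.07965590722606365
[ 0.3925 -0.3577  0.028 ] 0.10051491602972255 0.07477714559901476
tag px [126.1 117.7] area 63 ext 0.4 P [0.7413 0.4306 0.066 ] yawPCA 111.1 rect 116.5 [32. 40.] 76
tag px [386.5 132.9] area 58 ext 0.45 P [ 0.7179 -0.4217  0.066 ] yawPCA 170.3 rect 170.6 [28. 39.] 64
0.3658760351752092 [ 0.53137657 -0.12731002  0.13759826]
```

View pics/s23.png

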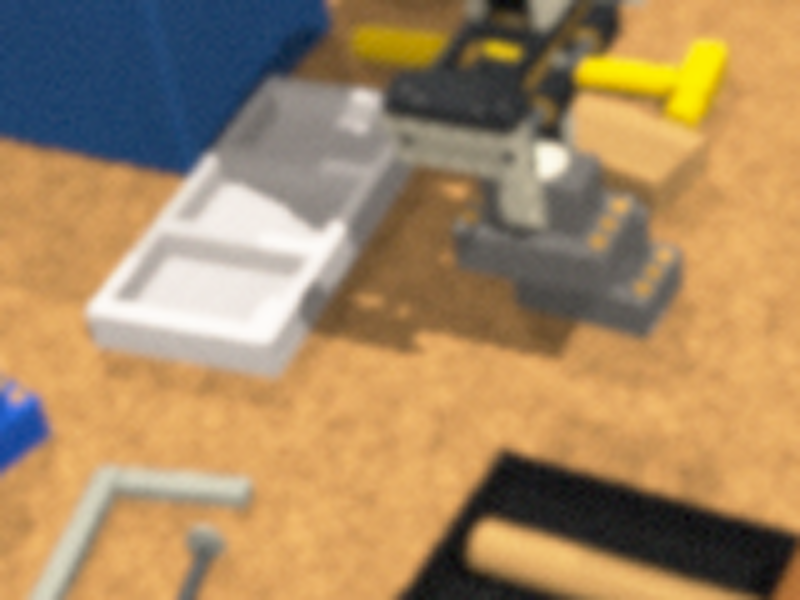

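```bash
python3 -c "
from h import *
go(.5567,-.3448,.14,4.5)"
```

```text
t 38.4 pos [ 0.5314 -0.1273  0.1376] turn [-0.008 -0.002 -0.058] rows 1 each [-0.008 -0.002 -0.058] | shift [-0.2188  0.0082 -0.0024] rows 5 each [-0.0438  0.0016 -0.0005] op 0.366 F [-0.1 -0.3 -1.4]
```

Request:
arm_command([
  [0.0,[-0.01,0,-0.006],[-0.006,0,-0.058]],
  [0.0,[-0.04,0.002,-0.003],[0,0,0]],
  [0.0,[-0.045,0.002,-0.002],[0,0,0]],
  [0.0,[-0.045,0.002,-0.002],[0,0,0]],
  [0.0,[-0.045,0.002,-0.001],[0,0,0]],
  [0.0,[-0.025,0,0],[0,0,0]],
  [0.0,[0,0,0],[0,0,0]],
])

```text
time: 39.1
position: [0.552, -0.3409, 0.1377]
tool_rot: [0.677, 0.736, -0.002, -0.01]
wrist_force: [0.3, 1.4, -2.3]
opening: 0.362
```

```bash
python3 -c "
from h import *
go(.5567,-.3448,.11,4.5)"
```

```text
t 39.1 pos [ 0.552  -0.3409  0.1377] turn [-0.016 -0.012  0.005] rows 1 each [-0.016 -0.012  0.005] | shift [-0.0042  0.0044  0.0277] rows 1 each [-0.0042  0.0044  0.0277] op 0.362 F [ 0.3  1.4 -2.3]
```

Request:
arm_command([
  [0.0,[-0.004,0.004,0.01],[-0.016,-0.012,0.004]],
  [0.0,[0,0,0.01],[0,0,0]],
  [0.0,[0,0,0.005],[0,0,0]],
  [0.0,[0,0,0],[0,0,0]],
  [0.0,[0,0,0],[0,0,0]],
])

```text
time: 39.6
position: [0.554, -0.3407, 0.1059]
tool_rot: [0.678, 0.735, -0.0, -0.005]
wrist_force: [0.4, -0.8, -1.2]
opening: 0.363
```

```bash
python3 -c "
from h import *
go(.5567,-.3448,.0657,4.5)
c=cap('wrist');save(c,'w24.png',sc=1.5)
s=cap('scene');save(s,'s24.png',(90,140,240,260),5)"
```

```text
t 39.6 pos [ 0.554  -0.3407  0.1059] turn [-0.007 -0.007  0.002] rows 1 each [-0.007 -0.007  0.002] | shift [-0.0043  0.0024  0.0402] rows 1 each [-0.0043  0.0024  0.0402] op 0.363 F [ 0.4 -0.8 -1.2]
```

View pics/w24.png

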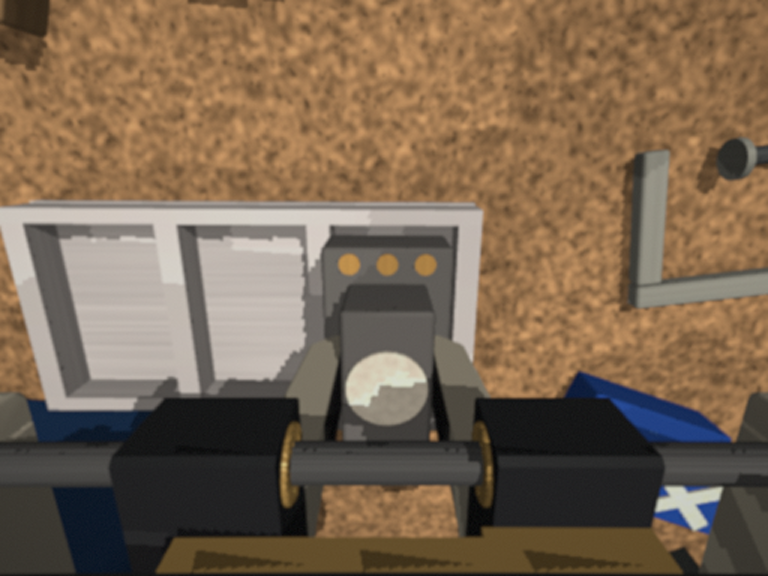

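View pics/s24.png

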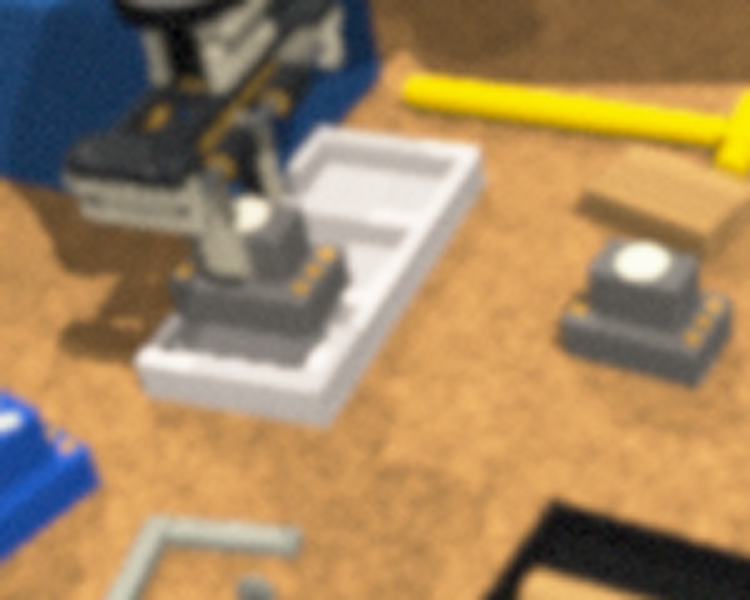

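```bash
python3 -c "
from h import *
c=cap('wrist')
W=lambda u,v,z:np.round(onz(c,(u+.5)/1.5-.5,(v+.5)/1.5-.5,z),4)
for p in [(330,227),(458,227),(482,210),(3,210),(306,226),(50,408),(175,225),(24,225)]: print(p,W(*p,.028)) 
go(.5567,-.3448,.0657,4.5)"
```

```text
(330, 227) [ 0.5207 -0.2982  0.028 ]
(458, 227) [ 0.5876 -0.2928  0.028 ]
(482, 210) [ 0.5988 -0.283   0.028 ]
(3, 210) [ 0.3519 -0.3034  0.028 ]
(306, 226) [ 0.5082 -0.2987  0.028 ]
(50, 408) [ 0.3584 -0.4209  0.028 ]
(175, 225) [ 0.4397 -0.3039  0.028 ]
(24, 225) [ 0.3613 -0.3104  0.028 ]
t 39.75 pos [ 0.5542 -0.3412  0.1064] turn [-0.006 -0.006  0.001] rows 1 each [-0.006 -0.006  0.001] | shift [-0.0038  0.0022  0.0407] rows 1 each [-0.0038  0.0022  0.0407] op 0.366 F [ 0.5  0.  -2. ]
```

Request:
arm_command([
  [0.0,[-0.005,0.003,0.005],[-0.006,-0.006,0]],
  [0.0,[0,0,0.003],[0,0,0]],
  [0.0,[0,0,0],[0,0,0]],
])

```text
time: 40.05
position: [0.5583, -0.3465, 0.0987]
tool_rot: [0.678, 0.735, -0.0, 0.001]
wrist_force: [0.1, 1.4, -2.3]
opening: 0.361
```

```bash
python3 -c "
from h import *
go(.5575,-.346,.0657,4.5)"
```

```text
t 40.05 pos [ 0.5583 -0.3465  0.0987] turn [0.001 0.002 0.002] rows 1 each [0.001 0.002 0.002] | shift [ 0.0006 -0.0007  0.033 ] rows 1 each [ 0.0006 -0.0007  0.033 ] op 0.361 F [ 0.1  1.4 -2.3]
```

Request:
arm_command([
  [0.0,[0,0,0.008],[0,0,0]],
  [0.0,[0,0,0.008],[0,0,0]],
  [0.0,[0,0,0.007],[0,0,0]],
  [0.0,[0,0,0.004],[0,0,0]],
  [0.0,[0,0,0],[0,0,0]],
])

```text
time: 40.55
position: [0.5579, -0.3464, 0.0685]
tool_rot: [0.678, 0.735, -0.0, 0.0]
wrist_force: [0.1, -0.1, -1.1]
opening: 0.363
```

Request:
arm_command([
  [0.0,[0,0,0.003],[0,0,0]],
  [0.0,[0,0,0.002],[0,0,0]],
])

```text
time: 40.75
position: [0.5582, -0.3466, 0.0653]
tool_rot: [0.678, 0.735, -0.0, 0.001]
wrist_force: [-13.0, 9.1, 31.6]
opening: 0.359
```

Request:
arm_command([
  [0.05,[0,0,0],[0,0,0]],
  [0.05,[0,0,0],[0,0,0]],
  [0.05,[0,0,-0.01],[0,0,0]],
  [0.05,[0,0,-0.03],[0,0,0]],
  [0.06,[0,0,-0.04],[0,0,0]],
  [0.06,[0.04,0,-0.03],[0,0,0]],
  [0.06,[0.04,0,0],[0,0,0]],
  [0.06,[0,0,0],[0,0,0]],
])

```text
time: 41.55
position: [0.5523, -0.266, 0.1835]
tool_rot: [0.679, 0.734, 0.001, 0.003]
wrist_force: [0.2, 0.6, -0.8]
opening: 0.644
```

```bash
python3 -c "
from h import *
housings()
c=cap('wrist');save(c,'w25.png',sc=1)
go(.4745,-.1277,.15,-5.2)"
```

```text
tag px [126.1 117.7] area 63 ext 0.4 P [0.7413 0.4306 0.066 ] yawPCA 111.1 rect 116.5 [32. 40.] 76
tag px [386.5 133.1] area 58 ext 0.45 P [ 0.7173 -0.4217  0.066 ] yawPCA 170.3 rect 170.6 [28. 39.] 64
t 41.65 pos [ 0.5528 -0.2691  0.1833] turn [0.006 0.004 0.167] rows 2 each [0.003 0.002 0.084] | shift [ 0.1337 -0.0908  0.0333] rows 3 each [ 0.0446 -0.0303  0.0111] op 0.644 F [ 0.6  0.2 -0.4]
```

View pics/w25.png

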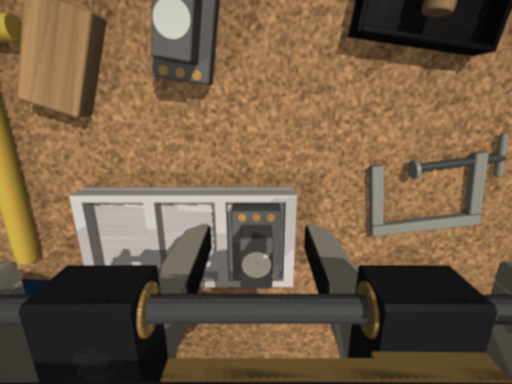

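Request:
arm_command([
  [0.06,[0,0,-0.002],[0.003,0.002,0.08]],
  [0.06,[0,0,-0.002],[0.003,0.002,0.08]],
  [0.06,[0.045,-0.03,0.005],[0,0,0]],
  [0.06,[0.045,-0.03,0.01],[0,0,0]],
  [0.06,[0.03,-0.02,0.02],[0,0,0]],
  [0.06,[0,0,0],[0,0,0]],
])

```text
time: 42.25
position: [0.4843, -0.1494, 0.1505]
tool_rot: [0.741, 0.672, -0.001, 0.001]
wrist_force: [0.4, -0.8, 1.5]
opening: 0.646
```

```bash
python3 -c "
from h import *
go(.4745,-.1277,.1,-5.2)
c=cap('wrist');save(c,'w26.png',sc=1.5)"
```

```text
t 42.25 pos [ 0.4843 -0.1494  0.1505] turn [ 0.     0.002 -0.007] rows 1 each [ 0.     0.002 -0.007] | shift [ 0.0207 -0.0117  0.0505] rows 2 each [ 0.0104 -0.0059  0.0252] op 0.646 F [ 0.4 -0.8  1.5]
```

View pics/w26.png

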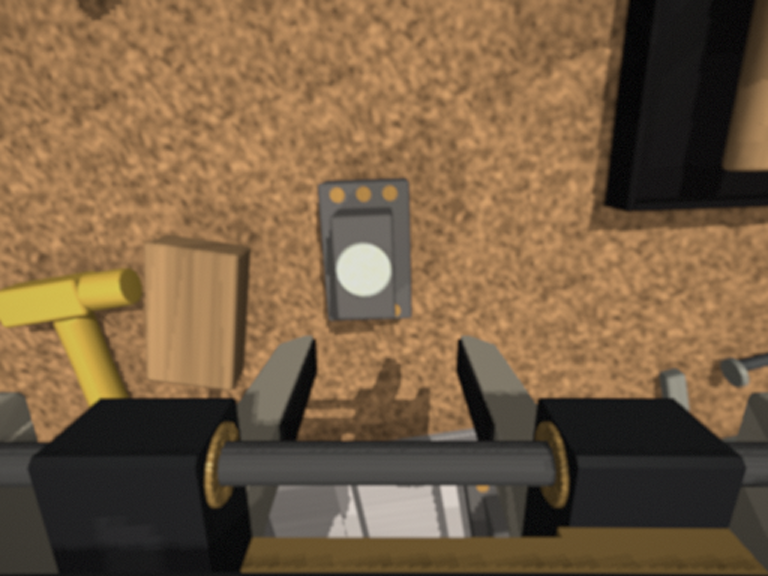

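```bash
python3 -c "
from h import *
c=cap('wrist')
W=lambda u,v,z:np.round(onz(c,(u+.5)/1.5-.5,(v+.5)/1.5-.5,z),4)
print(W(364,269,.066)); a=W(408,181,.03);b=W(411,317,.03);print(a,b,np.degrees(np.arctan2(*(a-b)[[1,0]]))-90)
a=W(321,187,.03);b=W(408,181,.03);print(np.degrees(np.arctan2(*(b-a)[[1,0]])))
go(.4745,-.1277,.1,-5.2)"
```

```text
[ 0.4763 -0.1303  0.066 ]
[ 0.5063 -0.0877  0.03  ] [ 0.501  -0.1763  0.03  ] -3.4233204987298222
-1.7291587441593086
t 42.35 pos [ 0.4874 -0.1524  0.1527] turn [ 0.005  0.004 -0.008] rows 1 each [ 0.005  0.004 -0.008] | shift [ 0.0234 -0.0151  0.0527] rows 2 each [ 0.0117 -0.0075  0.0263] op 0.643 F [ 0.4 -0.7  0.4]
```

Request:
arm_command([
  [0.06,[0.012,-0.007,0.01],[0.004,0.004,-0.03]],
  [0.06,[0.008,-0.005,0.02],[0,0,0]],
  [0.06,[0,0,0.015],[0,0,0]],
  [0.06,[0,0,0],[0,0,0]],
  [0.06,[0,0,0],[0,0,0]],
])

```text
time: 42.85
position: [0.48, -0.1345, 0.1063]
tool_rot: [0.73, 0.683, 0.002, 0.002]
wrist_force: [0.2, -0.3, -0.8]
opening: 0.649
```

```bash
python3 -c "
from h import *
go(.475,-.1285,.06,-3.5)"
```

```text
t 42.85 pos [ 0.48   -0.1345  0.1063] turn [ 0.005  0.001 -0.005] rows 1 each [ 0.005  0.001 -0.005] | shift [ 0.0057 -0.0054  0.0463] rows 1 each [ 0.0057 -0.0054  0.0463] op 0.649 F [ 0.2 -0.3 -0.8]
```

Request:
arm_command([
  [0.06,[0.005,-0.005,0.012],[0.004,0,-0.005]],
  [0.06,[0,0,0.015],[0,0,0]],
  [0.06,[0,0,0.01],[0,0,0]],
  [0.06,[0,0,0.003],[0,0,0]],
  [0.06,[0,0,0],[0,0,0]],
])

```text
time: 43.35
position: [0.4759, -0.1294, 0.065]
tool_rot: [0.728, 0.685, 0.001, 0.002]
wrist_force: [-0.7, -0.2, 0.9]
opening: 0.646
```

```bash
python3 -c "
from h import *
go(.475,-.1285,.06,-3.5)"
```

```text
t 43.35 pos [ 0.4759 -0.1294  0.065 ] turn [0.003 0.001 0.   ] rows 1 each [0.003 0.001 0.   ] | shift [ 0.0009 -0.001   0.005 ] rows 1 each [ 0.0009 -0.001   0.005 ] op 0.646 F [-0.7 -0.2  0.9]
```

Request:
arm_command([
  [0.06,[0.001,0,0.005],[0,0,0]],
  [0.0,[0,0,0],[0,0,0]],
  [0.0,[0,0,0],[0,0,0]],
  [0.0,[0,0,0],[0,0,0]],
  [0.0,[0,0,0],[0,0,0]],
  [0.0,[0,0,0],[0,0,0]],
  [0.0,[0,0,-0.03],[0,0,0]],
  [0.0,[0,0,-0.04],[0,0,0]],
])

```text
time: 44.15
position: [0.4737, -0.1275, 0.1283]
tool_rot: [0.728, 0.685, -0.001, -0.002]
wrist_force: [0.5, 0.3, -1.7]
opening: 0.364
```

```bash
python3 -c "
from h import *
go(.4777,-.352,.14,4.5)"
```

```text
t 44.15 pos [ 0.4737 -0.1275  0.1283] turn [-0.004 -0.001 -0.139] rows 1 each [-0.004 -0.001 -0.139] | shift [-0.2241 -0.0137 -0.0117] rows 5 each [-0.0448 -0.0027 -0.0023] op 0.364 F [ 0.5  0.3 -1.7]
```

Request:
arm_command([
  [0.0,[0,0,-0.012],[-0.004,0,-0.138]],
  [0.0,[-0.04,-0.002,-0.003],[0,0,0]],
  [0.0,[-0.045,-0.003,-0.003],[0,0,0]],
  [0.0,[-0.045,-0.003,-0.003],[0,0,0]],
  [0.0,[-0.045,-0.003,-0.001],[0,0,0]],
  [0.0,[-0.03,-0.002,0],[0,0,0]],
  [0.0,[0,0,0],[0,0,0]],
])

```text
time: 44.85
position: [0.4795, -0.3408, 0.1573]
tool_rot: [0.676, 0.737, 0.002, 0.005]
wrist_force: [-0.4, 0.3, -2.1]
opening: 0.36
```

```bash
python3 -c "
from h import *
go(.4777,-.352,.11,4.5)"
```

```text
t 44.85 pos [ 0.4795 -0.3408  0.1573] turn [0.009 0.004 0.008] rows 1 each [0.009 0.004 0.008] | shift [-0.011  -0.0027  0.0473] rows 1 each [-0.011  -0.0027  0.0473] op 0.36 F [-0.4  0.3 -2.1]
```

Request:
arm_command([
  [0.0,[-0.01,-0.003,0.015],[0.008,0.004,0.008]],
  [0.0,[0,0,0.015],[0,0,0]],
  [0.0,[0,0,0.01],[0,0,0]],
  [0.0,[0,0,0],[0,0,0]],
  [0.0,[0,0,0],[0,0,0]],
])

```text
time: 45.35
position: [0.4772, -0.3482, 0.1146]
tool_rot: [0.679, 0.734, 0.001, -0.001]
wrist_force: [0.7, 0.3, -2.0]
opening: 0.361
```

```bash
python3 -c "
from h import *
c=cap('wrist');save(c,'w27.png',sc=1.5)
go(.4777,-.352,.066,4.5)"
```

```text
t 45.4 pos [ 0.4771 -0.3482  0.1147] turn [-0.    -0.002  0.   ] rows 1 each [-0.    -0.002  0.   ] | shift [-0.0039  0.0003  0.0487] rows 1 each [-0.0039  0.0003  0.0487] op 0.364 F [-0.2 -0.9 -2. ]
```

View pics/w27.png

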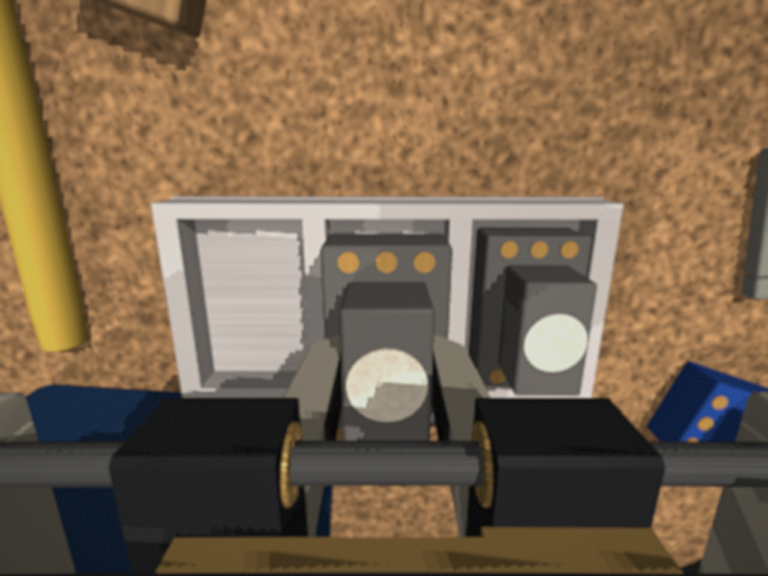

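Request:
arm_command([
  [0.0,[-0.004,0,0.01],[0,0,0]],
  [0.0,[0,0,0.012],[0,0,0]],
  [0.0,[0,0,0.008],[0,0,0]],
  [0.0,[0,0,0],[0,0,0]],
])

```text
time: 45.8
position: [0.478, -0.352, 0.083]
tool_rot: [0.678, 0.735, 0.001, -0.0]
wrist_force: [-1.0, 0.5, -1.7]
opening: 0.364
```

```bash
python3 -c "
from h import *
go(.4777,-.352,.066,4.5)"
```

```text
t 45.8 pos [ 0.478 -0.352  0.083] turn [ 0.001 -0.001  0.001] rows 1 each [ 0.001 -0.001  0.001] | shift [ 0.     -0.0003  0.017 ] rows 1 each [ 0.     -0.0003  0.017 ] op 0.364 F [-1.   0.5 -1.7]
```

Request:
arm_command([
  [0.0,[0,0,0.006],[0,0,0]],
  [0.0,[0,0,0.006],[0,0,0]],
  [0.0,[0,0,0.003],[0,0,0]],
  [0.0,[0,0,0.002],[0,0,0]],
])

```text
time: 46.2
position: [0.4781, -0.3521, 0.0664]
tool_rot: [0.678, 0.735, 0.001, -0.0]
wrist_force: [-14.3, 9.7, 40.8]
opening: 0.362
```

Request:
arm_command([
  [0.0,[0,0,0.002],[0,0,0]],
  [0.0,[0,0,0.002],[0,0,0]],
])

```text
time: 46.4
position: [0.4781, -0.3522, 0.0664]
tool_rot: [0.678, 0.735, 0.0, -0.0]
wrist_force: [-9.1, 7.7, 23.1]
opening: 0.365
```

Seated; release, rise, and look over everything.

Request:
arm_command([
  [0.045,[0,0,0],[0,0,0]],
  [0.045,[0,0,0],[0,0,0]],
  [0.045,[0,0,-0.01],[0,0,0]],
  [0.045,[0,0,-0.03],[0,0,0]],
  [0.045,[0,0,-0.04],[0,0,0]],
  [0.045,[0.04,0,-0.05],[0,0,0]],
  [0.045,[0.04,0,-0.03],[0,0,0]],
  [0.045,[0,0,0],[0,0,0]],
])

```text
time: 47.2
position: [0.4726, -0.2804, 0.2238]
tool_rot: [0.679, 0.734, 0.001, 0.001]
wrist_force: [0.2, 0.1, -0.1]
opening: 0.484
```

```bash
python3 -c "
from h import *
c=cap('wrist');save(c,'w28.png',sc=1)
c=cap('scene');save(c,'s28.png',sc=1.5)
go(.437,.4155,.32,96.4)"
```

```text
t 47.3 pos [ 0.472  -0.2825  0.2205] turn [ 1.000e-03 -2.000e-03 -1.605e+00] rows 12 each [ 0.    -0.    -0.134] | shift [-0.043   0.6975 -0.0995] rows 15 each [-0.0029  0.0465 -0.0066] op 0.486 F [-0.4 -0.3 -0.2]
```

View pics/w28.png

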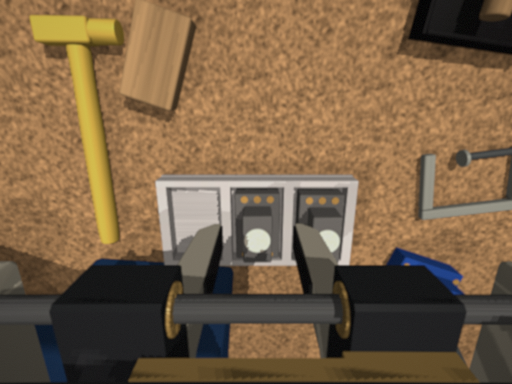

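View pics/s28.png

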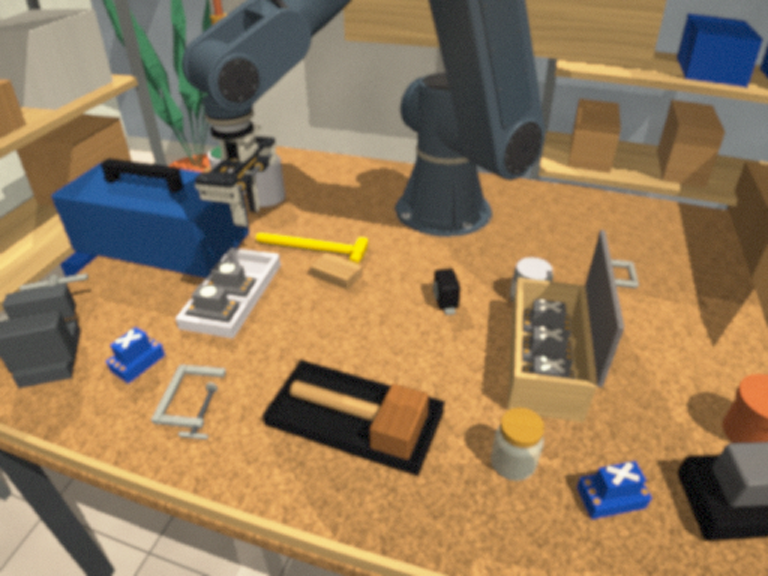

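Request:
arm_command([
  [0.045,[0.02,0,-0.045],[0,0,0]],
  [0.045,[0.045,0,-0.045],[0,0,0]],
  [0.045,[0.048,0,-0.02],[0,0,0]],
  [0.045,[0.048,0,-0.005],[0,0,0]],
  [0.045,[0.048,0,0],[0,0,0]],
  [0.045,[0.048,0,0],[0,0,0]],
  [0.045,[0.048,0,0],[0,0,0]],
  [0.045,[0.048,0,0],[0,0,0]],
])

```text
time: 48.1
position: [0.4472, 0.0621, 0.3255]
tool_rot: [0.685, 0.729, -0.002, -0.007]
wrist_force: [0.9, 0.8, 0.5]
opening: 0.488
```

```bash
python3 -c "
from h import *
go(.437,.4155,.32,4.5)"
```

```text
t 48.1 pos [0.4472 0.0621 0.3255] turn [-0.012 -0.007 -0.016] rows 1 each [-0.012 -0.007 -0.016] | shift [0.3531 0.0176 0.0055] rows 8 each [0.0441 0.0022 0.0007] op 0.488 F [0.9 0.8 0.5]
```

Request:
arm_command([
  [0.045,[0.045,0.002,0],[-0.012,-0.006,0]],
  [0.045,[0.045,0.002,0],[0,0,0]],
  [0.045,[0.045,0.002,0],[0,0,0]],
  [0.045,[0.045,0.002,0],[0,0,0]],
  [0.045,[0.045,0.002,0],[0,0,0]],
  [0.045,[0.045,0.002,0],[0,0,0]],
  [0.045,[0.045,0.002,0],[0,0,0]],
  [0.045,[0.035,0.002,0],[0,0,0]],
])

```text
time: 48.9
position: [0.4443, 0.424, 0.315]
tool_rot: [0.687, 0.727, -0.007, -0.002]
wrist_force: [-0.3, -0.4, 0.8]
opening: 0.483
```

Request:
arm_command([
  [0.045,[0,0,-0.001],[0,0,-0.14]],
  [0.045,[0,0,-0.002],[0,0,-0.14]],
  [0.045,[0,0,-0.002],[0,0,-0.14]],
  [0.045,[0,0,-0.002],[0,0,-0.14]],
  [0.045,[0,0,-0.002],[0,0,-0.14]],
  [0.045,[0,0,-0.002],[0,0,-0.14]],
  [0.045,[0,0,-0.002],[0,0,-0.14]],
  [0.045,[0,0,-0.002],[0,0,-0.14]],
])

```text
time: 49.7
position: [0.4503, 0.4251, 0.3141]
tool_rot: [0.176, 0.984, -0.013, -0.012]
wrist_force: [0.4, 0.3, -0.2]
opening: 0.48
```

```bash
python3 -c "
from h import *
go(.437,.4155,.28,96.4)"
```

```text
t 49.7 pos [0.4503 0.4251 0.3141] turn [-0.025 -0.025 -0.466] rows 4 each [-0.006 -0.006 -0.116] | shift [ 0.0143 -0.008   0.0341] rows 1 each [ 0.0143 -0.008   0.0341] op 0.48 F [ 0.4  0.3 -0.2]
```

Request:
arm_command([
  [0.035,[0,0,-0.001],[-0.007,-0.007,-0.12]],
  [0.035,[0,0,-0.001],[-0.007,-0.007,-0.12]],
  [0.035,[0,0,-0.001],[-0.007,-0.007,-0.12]],
  [0.035,[0,0,0],[-0.005,-0.005,-0.1]],
  [0.035,[0.012,-0.007,0],[0,0,0]],
  [0.035,[0,0,0],[0,0,0]],
])

```text
time: 50.3
position: [0.4447, 0.4132, 0.3069]
tool_rot: [-0.063, 0.998, -0.003, -0.004]
wrist_force: [0.1, 1.1, -0.3]
opening: 0.376
```

```bash
python3 -c "
from h import *
go(.437,.4155,.2,96.4)
c=cap('wrist');save(c,'w30.png',sc=1.5)
c=cap('scene');save(c,'s30.png',(300,80,500,280),3)"
```

```text
t 50.3 pos [0.4447 0.4132 0.3069] turn [-0.006 -0.009  0.014] rows 1 each [-0.006 -0.009  0.014] | shift [0.0074 0.0032 0.1069] rows 3 each [0.0025 0.0011 0.0356] op 0.376 F [ 0.1  1.1 -0.3]
```

View pics/w30.png

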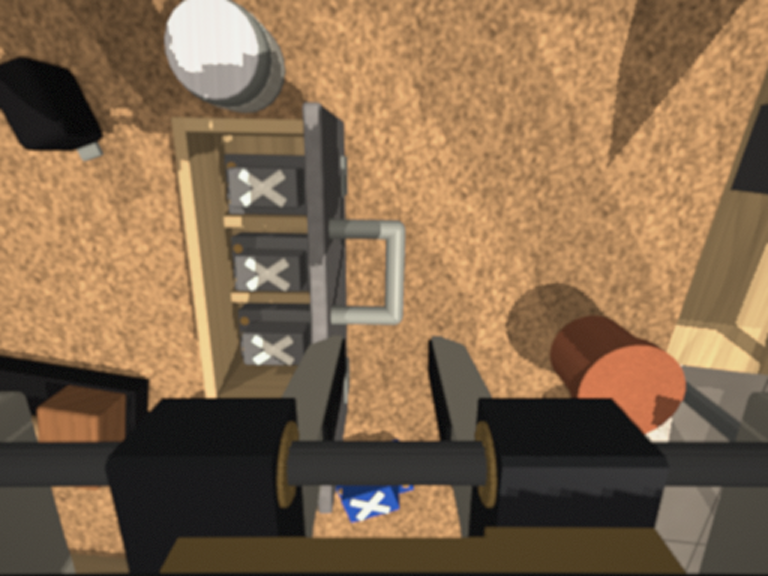

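View pics/s30.png

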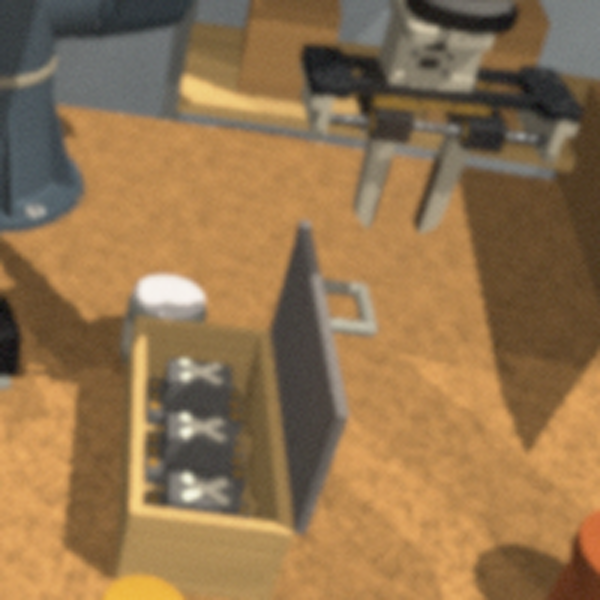

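```bash
python3 -c "
from h import *
c=cap('wrist')
W=lambda u,v,z:np.round(onz(c,(u+.5)/1.5-.5,(v+.5)/1.5-.5,z),4)
print(W(397,226,.193),W(394,320,.193))
go(.437,.4155,.2,96.4)"
```

```text
[0.4043 0.4137 0.193 ] [0.4654 0.4199 0.193 ]
t 50.45 pos [0.4453 0.414  0.3074] turn [-0.006 -0.008  0.013] rows 1 each [-0.006 -0.008  0.013] | shift [0.0081 0.0024 0.1074] rows 3 each [0.0027 0.0008 0.0358] op 0.38 F [-0.5  0.1 -0.4]
```

Request:
arm_command([
  [0.03,[0.01,0.004,0.01],[-0.006,-0.008,0.012]],
  [0.03,[0,0,0.015],[0,0,0]],
  [0.03,[0,0,0.015],[0,0,0]],
  [0.03,[0,0,0],[0,0,0]],
  [0.03,[0,0,0],[0,0,0]],
])

```text
time: 50.95
position: [0.4373, 0.4178, 0.2656]
tool_rot: [-0.055, 0.998, 0.0, 0.0]
wrist_force: [-0.9, -0.1, -0.3]
opening: 0.324
```

```bash
python3 -c "
from h import *
go(.4352,.417,.196,96.3)"
```

```text
t 50.95 pos [0.4373 0.4178 0.2656] turn [0.001 0.001 0.   ] rows 1 each [0.001 0.001 0.   ] | shift [ 0.0022 -0.0006  0.0696] rows 2 each [ 0.0011 -0.0003  0.0348] op 0.324 F [-0.9 -0.1 -0.3]
```

Request:
arm_command([
  [0.03,[0.001,0,0.015],[0,0,0]],
  [0.03,[0,0,0.02],[0,0,0]],
  [0.03,[0,0,0.02],[0,0,0]],
  [0.03,[0,0,0.01],[0,0,0]],
  [0.03,[0,0,0],[0,0,0]],
])

```text
time: 51.45
position: [0.4391, 0.4195, 0.2028]
tool_rot: [-0.055, 0.999, 0.002, 0.003]
wrist_force: [-0.7, -0.3, -0.0]
opening: 0.323
```

```bash
python3 -c "
from h import *
go(.4352,.417,.196,96.3)"
```

```text
t 51.45 pos [0.4391 0.4195 0.2028] turn [ 0.004  0.006 -0.001] rows 1 each [ 0.004  0.006 -0.001] | shift [ 0.0042 -0.002   0.0068] rows 1 each [ 0.0042 -0.002   0.0068] op 0.323 F [-0.7 -0.3 -0. ]
```

Request:
arm_command([
  [0.03,[0.003,-0.002,0.005],[0.004,0.006,0]],
  [0.03,[0,0,0.001],[0,0,0]],
  [0.0,[0,0,0],[0,0,0]],
  [0.0,[0,0,0],[0,0,0]],
  [0.0,[0,0,0],[0,0,0]],
  [0.0,[0,0,0],[0,0,0]],
])

```text
time: 52.05
position: [0.4373, 0.4175, 0.1995]
tool_rot: [-0.054, 0.999, 0.001, 0.001]
wrist_force: [1.0, 1.8, -3.7]
opening: 0.12
```

```bash
python3 -c "
from h import *
arc()"
```

```text
bar rel 0.0541 0.1085 r 0.1213 alpha 91.0 along 0.031 F [ 1.   1.8 -3.7] op 0.12 tz [ 0.003  0.002 -1.   ] t 52.05
```

Request:
arm_command([
  [0.0,[0,-0.008,-0.003],[0,0,0]],
  [0.0,[0,-0.011,-0.004],[0,0,0]],
  [0.0,[0,-0.012,-0.003],[0,0,0]],
  [0.0,[0,-0.012,-0.001],[0,0,0]],
  [0.0,[0,-0.012,0],[0,0,0]],
])

```text
time: 52.55
position: [0.4429, 0.3674, 0.2137]
tool_rot: [-0.055, 0.998, 0.008, 0.003]
wrist_force: [-3.3, 4.4, 0.4]
opening: 0.119
```

```bash
python3 -c "
from h import *
arc()"
```

```text
bar rel 0.0037 0.1227 r 0.1228 alpha 66.3 along 0.0308 F [-3.3  4.4  0.4] op 0.119 tz [ 0.006  0.016 -1.   ] t 52.55
```

Request:
arm_command([
  [0.0,[0,-0.012,0.001],[0,0,0]],
  [0.0,[0,-0.012,0.003],[0,0,0]],
  [0.0,[0,-0.011,0.004],[0,0,0]],
  [0.0,[0,-0.011,0.005],[0,0,0]],
  [0.0,[0,-0.01,0.006],[0,0,0]],
])

```text
time: 53.05
position: [0.4488, 0.314, 0.1998]
tool_rot: [-0.055, 0.998, 0.014, 0.005]
wrist_force: [-5.6, 0.0, 9.8]
opening: 0.118
```

```bash
python3 -c "
from h import *
arc()"
```

```text
bar rel -0.0499 0.1088 r 0.1197 alpha 39.9 along 0.0307 F [-5.6  0.   9.8] op 0.118 tz [ 0.009  0.028 -1.   ] t 53.05
```

Request:
arm_command([
  [0.0,[0,-0.009,0.006],[0.005,0,0]],
  [0.0,[0,-0.009,0.006],[0.005,0,0]],
  [0.0,[0,-0.008,0.007],[0.005,0,0]],
  [0.0,[0,-0.007,0.007],[0,0,0]],
  [0.0,[0,-0.007,0.008],[0,0,0]],
])

```text
time: 53.55
position: [0.4531, 0.2741, 0.1658]
tool_rot: [-0.054, 0.998, 0.008, 0.006]
wrist_force: [-2.7, 3.7, 2.0]
opening: 0.123
```

```bash
python3 -c "
from h import *
arc()"
```

```text
bar rel -0.0901 0.0748 r 0.1171 alpha 14.3 along 0.0306 F [-2.7  3.7  2. ] op 0.123 tz [ 0.012  0.017 -1.   ] t 53.55
```

Request:
arm_command([
  [0.0,[0,-0.005,0.008],[0,0,0]],
  [0.0,[0,-0.004,0.008],[0,0,0]],
  [0.0,[0,-0.003,0.006],[0,0,0]],
  [0.0,[0,-0.001,0.003],[0,0,0]],
])

```text
time: 53.95
position: [0.4562, 0.2614, 0.1413]
tool_rot: [-0.054, 0.998, 0.01, 0.008]
wrist_force: [-14.1, 5.7, 41.3]
opening: 0.12
```

```bash
python3 -c "
from h import *
arc()"
```

```text
bar rel -0.103 0.0503 r 0.1146 alpha 0.6 along 0.0289 F [-14.1   5.7  41.3] op 0.12 tz [ 0.015  0.021 -1.   ] t 53.95
```

Request:
arm_command([
  [0.0,[0,0,0.001],[0,0,0]],
  [0.03,[0,0,0],[0,0,0]],
  [0.03,[0,0,0],[0,0,0]],
  [0.03,[0,0,0],[0,0,0]],
  [0.03,[0,0,-0.01],[0,0,0]],
  [0.03,[0,0,-0.03],[0,0,0]],
  [0.03,[0,0,-0.03],[0,0,0]],
  [0.03,[0,0,0],[0,0,0]],
])

```text
time: 54.75
position: [0.456, 0.2587, 0.2129]
tool_rot: [-0.054, 0.998, 0.009, 0.008]
wrist_force: [0.1, 0.6, -0.5]
opening: 0.325
```

```bash
python3 -c "
from h import *
c=cap('wrist');save(c,'w31.png',sc=1)
c=cap('scene');save(c,'s31.png',(300,120,500,280),4)
go(.53,.262,.14,96.3)"
```

```text
t 54.85 pos [0.4548 0.2581 0.2096] turn [ 0.016  0.013 -0.002] rows 1 each [ 0.016  0.013 -0.002] | shift [-0.0752 -0.0044  0.0696] rows 2 each [-0.0376 -0.0022  0.0348] op 0.324 F [-0.2  0.1  0.2]
```

View pics/s31.png

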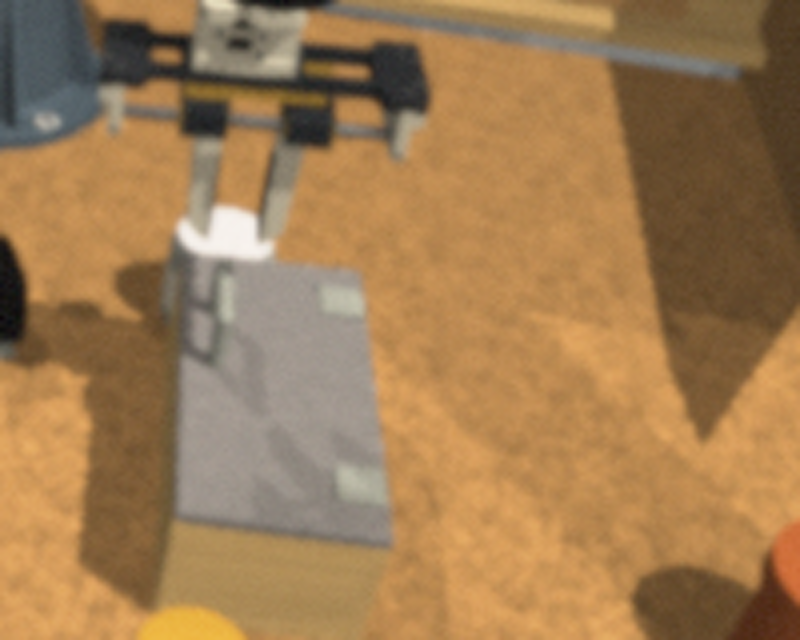

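Request:
arm_command([
  [0.0,[-0.035,0.003,0],[0.015,0.012,0]],
  [0.0,[-0.035,0.004,0.01],[0,0,0]],
  [0.0,[0,0,0.02],[0,0,0]],
  [0.0,[0,0,0.02],[0,0,0]],
  [0.0,[0,0,0],[0,0,0]],
])

```text
time: 55.35
position: [0.5236, 0.2717, 0.1528]
tool_rot: [-0.054, 0.999, -0.001, -0.003]
wrist_force: [-0.1, -0.4, 0.3]
opening: 0.004
```

```bash
python3 -c "
from h import *
go(.53,.268,.12,96.3)"
```

```text
t 55.35 pos [0.5236 0.2717 0.1528] turn [-0.002 -0.007 -0.002] rows 1 each [-0.002 -0.007 -0.002] | shift [-0.006  -0.0044  0.0328] rows 1 each [-0.006  -0.0044  0.0328] op 0.004 F [-0.1 -0.4  0.3]
```

Request:
arm_command([
  [0.0,[-0.004,-0.003,0.012],[0,0,0]],
  [0.0,[0,0,0.01],[0,0,0]],
  [0.0,[0,0,0.005],[0,0,0]],
  [0.0,[0,0,0.003],[0,0,0]],
  [0.0,[0,0,0.002],[0,0,0]],
])

```text
time: 55.85
position: [0.5279, 0.2687, 0.1201]
tool_rot: [-0.054, 0.999, -0.001, -0.003]
wrist_force: [-10.3, -4.4, 28.5]
opening: 0.005
```

Request:
arm_command([
  [0.0,[0,0,0.002],[0,0,0]],
  [0.0,[0,0,0],[0,0,0]],
])

```text
time: 56.05
position: [0.5281, 0.2689, 0.1212]
tool_rot: [-0.054, 0.999, -0.001, -0.003]
wrist_force: [-0.7, -0.9, -0.3]
opening: 0.007
```

Request:
arm_command([
  [0.0,[0,0,-0.02],[0,0,0]],
  [0.0,[0,0,-0.04],[0,0,0]],
  [0.0,[0,0,-0.05],[0,0,0]],
  [0.0,[0,0,-0.05],[0,0,0]],
  [0.0,[0.04,0.03,-0.03],[0,0,0]],
  [0.0,[0.04,0.04,0],[0,0,0]],
  [0.0,[0.04,0.04,0],[0,0,0]],
  [0.0,[0.04,0.04,0],[0,0,0]],
])

```text
time: 56.85
position: [0.3739, 0.3864, 0.3165]
tool_rot: [-0.051, 0.999, 0.001, 0.001]
wrist_force: [0.8, 0.6, 0.4]
opening: 0.003
```

Request:
arm_command([
  [0.0,[0.04,0.04,0],[0,0,0]],
  [0.0,[0.04,0.04,0],[0,0,0]],
  [0.0,[0.02,0.04,0],[0,0,0]],
  [0.0,[0,0,0],[0,0,0]],
  [0.0,[0,0,0],[0,0,0]],
])

```text
time: 57.35
position: [0.2659, 0.4911, 0.3192]
tool_rot: [-0.054, 0.999, 0.003, 0.002]
wrist_force: [-0.3, -0.2, 0.2]
opening: 0.001
```

```bash
python3 -c "
from h import *
c=cap('top');save(c,'t32.png',sc=1.5)
c=cap('scene');save(c,'s32.png',sc=1.5)
print(read_state()['position'],read_state()['wrist_force'])"
```

```text
[0.26674667 0.49041958 0.31918669] [ 0.338047   -0.75229355  0.11001489]
```

View pics/t32.png

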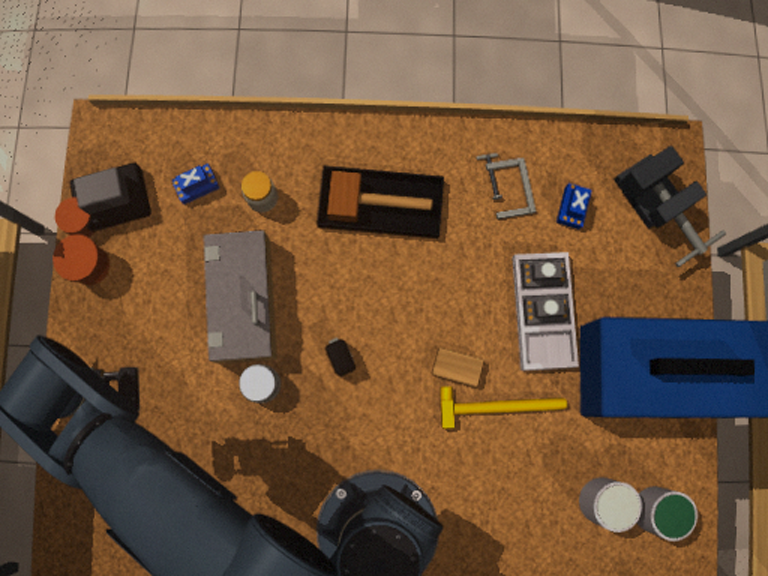

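View pics/s32.png

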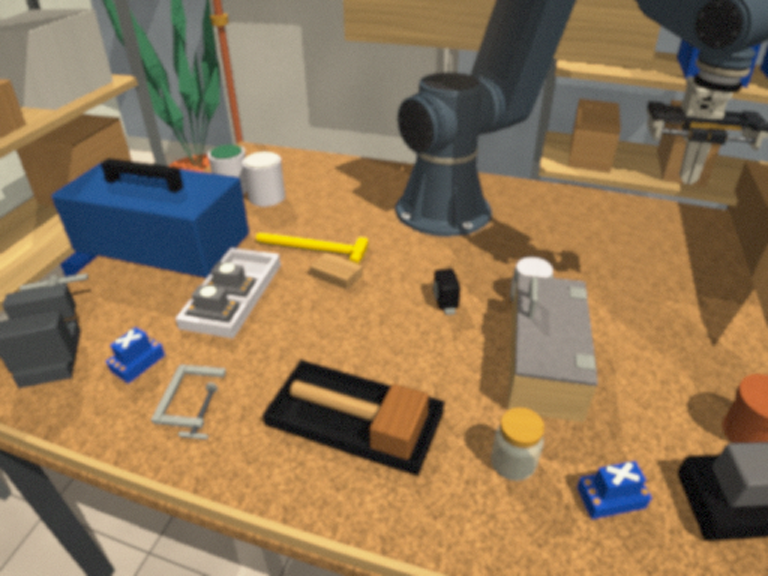

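```bash
python3 -c "
from h import *
print(workorder.hand_in())"
```

```text
the job is handed in; nothing more can be done
None
```

The job is done and handed in at about 57 s of the 210 s allowed. The hand-in gave no verdict.

**What I did, in order:**
- I moved the mallet from the flap to the black caddy.
- I swung the flap up by its bar until it stood upright, about 90–93° in the images.
- I put the three grey cross-tagged housings into the three cubby nests.
- I put the two grey round-tagged housings into the far and middle rack nests; the third round one was absent.
- I shut the flap by its bar.

**During the run:** one round housing was knocked about 45 mm, ending up against the other round one. I measured it again before picking it up. I saw no grip slackening.

**Last checks:**
- **Flap:** a light press met the panel's top at 98 mm, the shut height.
- **Housings:** each met its nest floor at the expected height, about 6 mm. They looked level afterwards; the cubby ones were last seen just before shutting.
- **Mallet:** it lies inside the caddy in both fixed camera views.
- **Other things:** the bystanders and blue look-alikes look unmoved by eye from the first pictures.

No check failed or disagreed. The highest wrist force I read was about 44 N, as the flap came shut and again as the last housing seated.

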